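# Nest the graded tin trays in the brass corner

## Robot

A 6-joint arm with a two-finger parallel gripper is mounted at the origin on the work surface. World frame = base frame: x ahead of the robot, y to its left, z up, the work surface at z = 0. Lengths are in m, angles in degrees, forces in N, time in s.
With the tool pointing down it reaches from about 0.4 to 0.825 m from the base axis. Payload 7 kg.
Tool frame: the origin (TCP) lies at the very end of the fingers, on their centre line; the grasp point (between the pads) lies 19 mm behind it; z points along the fingers, y is the line along which they close (so a half turn about z gives the same grasp; the last joint's range is limited). The gripper opens to 88 mm and grips with 3 to 60 N. Pads are 19 mm wide; open, the fingers measure 130 mm over their backs; the gripper's body (78 mm by 193 mm) begins 47 mm behind the grasp point.
Start: joints at [79.761, 20.546, 0.682, 0, -70.136, -16.507], TCP at [0.304, 0.603, 0.2] pointing down, gripper open.
Joint ranges: [-176.03, 176.03], [-82.01, 121.73], [-58.28, 71.71], [-173.87, 95.51], [-174.79, -0.11], [-173.66, 173.66]. Speed limits (degrees/s): [136.94, 136.94, 172.46, 180, 180, 180].

## Interface

Orientations are given as [roll, pitch, yaw] about the fixed x, y, z axes, in that order (R = Rz(yaw) Ry(pitch) Rx(roll)).
In Python, from plant import get_state, imaging, r, finder gives the robot as it stands.
- The arm moves only by the shell command python3 -m handwheel 'ROWS' [FORCE]. ROWS is JSON, a list of rows, each a list of 5 numbers: the closure, from 0 (fully open) to 1 (shut), then the shift along the world's x, y, z in cm, then the turn about the world's z in degrees. A call has 1 to 8 rows; each row is the pose to reach, as a shift and turn from the pose commanded when the call began; what a row does not reach only later rows make up. A row lasts 1/8 s, in which the tool goes at most 62.5 mm and 10.7 degrees, less where a joint would pass 70% of its speed; a pose out of reach is approached as far as the arm can. A call with a gripper value outside its range is refused whole. The fingers move at their own pace and stop on an object; FORCE is the grip in N (left out, the last holds). Time passes only in rows, so rows that repeat a pose let the fingers close. It gives the time, the measured TCP pose, the force, the opening and the grip force at its end, in the units of the state.
- get_state(): the state, without advancing time (a new reading comes with each control period).
- imaging.capture(name): name is "scene" or "top"; returns (picture, depth): 420x560x3 uint8, red, green, blue; 420x560 float32, m along the optical axis (not along the pixel's ray), 0 where there is no reading.
- imaging.get_calibration(name): a dict with "fx", "fy", "cx", "cy" (pixels), "rvec" (rotation vector, rad) and "tvec" (3), from world to camera coordinates, as OpenCV has them. Camera axes: x right, y down, z forward; pixel columns grow to the right and rows downward; lengths in m; the calibration is good to about 2 mm. A picture is of the moment at which its call begins. get_calibration takes no time and is no camera call.
- r.close_job(): hands the job in; it is judged then, once.
Trained networks look in the newest picture that a camera, given by its name, has taken for a name from the list of things; names that differ only in an ending like _2 or _b are one class to them, and where a whole thing is asked for, a point or a joint stands for the part that bears it (a point fixed in the world has none). Each returns a list of dicts, best first, with "p" (0 to 1); they miss things now and then, are a little off and sometimes report something else, mostly with a low value. They report only what shows in the picture. A call takes as long as a camera call. They do not tell look-alikes from the thing itself.
- finder.cut_out(camera, query): "region" (420x560 bool, what is visible of it) and "pixel" ([column, row] in pixels, amid what is visible of it).
The state is a dict: "time_s": time; "joints": joint angles; "qd": joint speeds; "joint_torque": joint torques, N m; "tcp_pos": TCP position; "eef_rot": TCP orientation; "contact_force": force on the tool from outside, world axes, zero at the start; "moment": the same for the moment, N m; "gripper_width": finger opening in m; "gripper_force": force on a finger pad.
Only numpy, scipy, OpenCV 4.12 (cv2) and the standard library are available. Lean on these libraries where they do the work, as an engineer would, in place of code of your own. Each camera call takes 0.05 s, during which the arm holds its last target. There are 200 camera calls.

## Task

Put the open-fronted tin trays away as a nest: slide the red medium tray back-first through the open front of the blue large tray until it is fully home, and the yellow small one likewise fully home inside the medium one, so that all three stand back wall against back wall with their open fronts facing the same way. Slide them along the zinc, do not lift or tip them; leave the large tray in its brass corner and do not disturb the canisters, brush stand, printing block or baren.

Things in the scene. Friction and masses are not known exactly. Their poses are not given: they have to be found in the camera images.
- large: indigo (dark blue) tin tray, 140 wide (y) x 150 deep (x) x 48 mm high, walls 3, floor 2 (1.2 at the front lip); open on top and at its front (-x end); back wall at +x, flat for 113 mm inside, back corners cut 12 mm at 45 degrees; last 20 mm of the floor turns up 5 mm at the back like a sled. Inner width 134. Origin: centre of underside, z up; loose, stands in the brass corner
- medium: vermilion (red) tin tray, 122 wide (y) x 137 deep (x) x 45 mm high, walls 3, floor 2 (1.2 at the front lip); open on top and at its front (-x end); back wall at +x, flat for 95 mm inside, back corners cut 12 mm at 45 degrees; last 20 mm of the floor turns up 5 mm at the back like a sled. Inner width 116. Origin: centre of underside, z up; loose
- small: ochre (yellow) tin tray, 104 wide (y) x 124 deep (x) x 42 mm high, walls 3, floor 2 (1.2 at the front lip); open on top and at its front (-x end); back wall at +x, flat for 77 mm inside, back corners cut 12 mm at 45 degrees; last 20 mm of the floor turns up 5 mm at the back like a sled. Inner width 98. Origin: centre of underside, z up; loose
- large_back (a point): middle of the lower edge of the large tray's outer back face, 75 mm along +x from its origin, at underside height
- medium_back (a point): middle of the lower edge of the medium tray's outer back face, 68.5 mm along +x from its origin, at underside height
- small_back (a point): middle of the lower edge of the small tray's outer back face, 62 mm along +x from its origin, at underside height
- corner: fixed brass registration corner, 28 mm high, arms 22 mm thick: one behind the large tray (inner face x = +77 mm, from y = -67 to +83), one at its +y side (inner face y = +72, from x = -21 to +99). Origin: on the table, centre of the large tray's seat; axes as the large tray's
- canister_a: closed dull-silver screw-top tin canister, 72 mm diameter, 86 mm high, loose; origin: centre of the underside, z up
- canister_b: closed dull-silver screw-top tin canister, 72 mm diameter, 86 mm high, loose; origin: centre of the underside, z up
- canister_c: closed dull-silver screw-top tin canister, 72 mm diameter, 86 mm high, loose; origin: centre of the underside, z up
- brush_stand: dark red lacquered brush stand, 90 mm square foot, brushes up to 205 mm high, loose; origin: centre of the underside, z up
- print_block: pear-wood printing block lying flat, 100 (x) by 150 (y) by 22 mm high, loose; origin: centre of the underside
- baren: round baren (rubbing pad), 124 mm diameter, 32 mm high with its grip, loose; origin: centre of the underside
Things that resemble listed ones, but are neither listed nor needed, are in the scene too. What is shaped like the small but green is not meant.

How it is judged:
By the outcome, as a careful person would: the job done as asked, in the order asked, and still so for the second after the job is handed in, with the robot touching nothing.
It also fails if it takes over 72 s, if anything falls off the work surface, if the arm or the gripper's body presses on something with over 40 N, if the wrist force passes 120 N, or if a joint passes its speed limit or range.

## Working session

There is one attempt and no reset: what is moved stays moved. The work goes in short steps, Python scripts to look and compute and a shell command to move; the robot and the scene stay as the last step left them, time stands still between calls to the robot, and variables do not carry over. Pictures are saved under pics/ and viewed, at most 11 in all, crops included, and the job is handed in when it is done.

```bash
mkdir -p pics; ls; cat > h.py <<'E'
import numpy as np, cv2
from plant import get_state, imaging, r, finder
def cal(n):
    c=imaging.get_calibration(n); R=cv2.Rodrigues(np.array(c["rvec"],float))[0]; return c,R,np.array(c["tvec"],float).ravel()
def world(n,d):
    c,R,t=cal(n); v,u=np.indices(d.shape)
    P=np.stack([(u-c["cx"])/c["fx"]*d,(v-c["cy"])/c["fy"]*d,d],-1)
    return (P-t)@R
def proj(n,P):
    c,R,t=cal(n); q=np.atleast_2d(P)@R.T+t
    return np.c_[q[:,0]/q[:,2]*c["fx"]+c["cx"],q[:,1]/q[:,2]*c["fy"]+c["cy"]]
E
python3 - <<'E'
from h import *
for n in("top","scene"):
    p,d=imaging.capture(n); np.savez(f"{n}0.npz",p=p,d=d)
    cv2.imwrite(f"pics/{n}0.png",p[...,::-1])
    c,R,t=cal(n); print(n,c["fx"],-R.T@t,R[2])
    W=world(n,d)
    for q in("large","medium","small","corner","canister_a","brush_stand","print_block","baren"):
        for o in finder.cut_out(n,q):
            m=o["region"]&(d>0)
            w=W[m]; print(q,round(o["p"],2),o["pixel"],m.sum(),np.round(np.percentile(w,[2,50,98],axis=0),3).tolist(),np.median(p[m],0))
print(get_state())
E
```

```text
pics
top 474.747943898105 [ 0.33777204 -0.031074    1.20165782] [ 0.14007747 -0.01123025 -0.99007686]
large 0.91 [371.7, 183.6] 3582 [[0.488, -0.365, -0.003], [0.563, -0.297, 0.003], [0.626, -0.22, 0.048]] [20. 31. 58.]
medium 0.72 [147.7, 154.7] 2593 [[0.588, 0.2, -0.003], [0.658, 0.271, 0.002], [0.713, 0.336, 0.046]] [136.  35.  24.]
small 0.68 [132.9, 239.7] 2254 [[0.373, 0.236, -0.004], [0.44, 0.308, 0.002], [0.499, 0.372, 0.042]] [81. 59. 22.]
small 0.68 [121.8, 318.5] 2474 [[0.178, 0.261, -0.004], [0.242, 0.33, 0.002], [0.309, 0.385, 0.042]] [37. 81. 46.]
corner 0.72 [401.0, 158.1] 718 [[0.489, -0.39, 0.022], [0.619, -0.375, 0.028], [0.651, -0.276, 0.034]] [127.  98.  50.]
canister_a 0.87 [257.3, 96.6] 937 [[0.76, -0.039, 0.001], [0.783, -0.006, 0.084], [0.828, 0.027, 0.089]] [147. 143. 136.]
canister_a 0.82 [327.5, 271.9] 831 [[0.313, -0.208, -0.0], [0.344, -0.172, 0.085], [0.377, -0.141, 0.09]] [155. 152. 144.]
canister_a 0.8 [234.4, 162.9] 857 [[0.575, 0.014, 0.003], [0.603, 0.045, 0.084], [0.643, 0.078, 0.09]] [152. 149. 141.]
brush_stand 0.97 [291.0, 106.0] 1546 [[0.729, -
[... 1978 characters left out ...]
37. 29. 15.]
{'time_s': 0.9, 'joints': array([ 7.97613059e+01,  2.05464260e+01,  6.82705248e-01,  1.08925320e-03,
       -7.01368105e+01, -1.65056226e+01]), 'qd': array([ 0.06205149,  0.01581092, -0.00595815,  0.00035499,  0.06422975,
        0.02832694]), 'joint_torque': array([ 3.84202649e-04, -5.82360435e+01,  2.93299162e+01,  7.00246453e+00,
        1.26457729e-02, -1.04071589e-05]), 'tcp_pos': array([0.30378446, 0.60275712, 0.20006961]), 'eef_rot': array([ 1.79999782e+02, -1.13316154e-03, -2.67439466e+01]), 'contact_force': array([-0.37704996,  0.17656555, -0.53385233]), 'moment': array([-0.01597111, -0.00243011,  0.09365112]), 'gripper_force': 0.0, 'gripper_width': 0.08762828113745795}
```

View pics/top0.png

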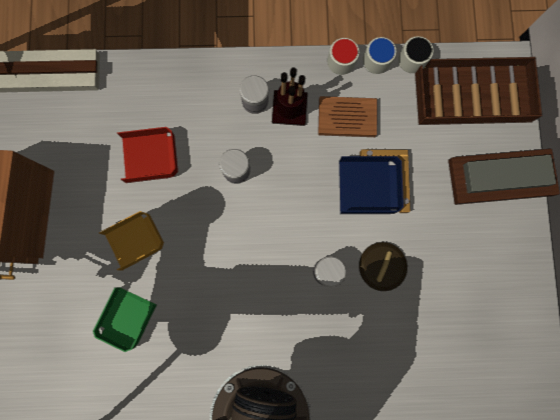

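View pics/scene0.png

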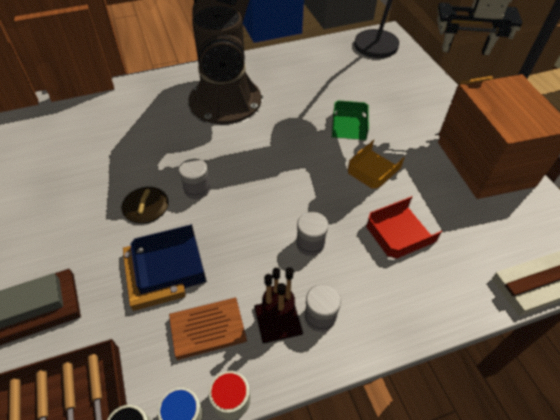

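The top view shows the blue large tray at (371,184), opening left (+y), with brass at its top and right. The red medium tray is at (148,155). The yellow small tray is at (133,240), and the green look-alike at (123,319) is excluded. Canister tops are at (254,93), (235,163) and (329,270). Next I fit the tray poses.

```bash
cat >> h.py <<'E'
from scipy.optimize import least_squares
DIM={"large":(.150,.140,.048),"medium":(.137,.122,.045),"small":(.124,.104,.042)}
def outline(q):
    D,Wd,H=DIM[q]; a=D/2-.0015; b=Wd/2-.0015; c=.012
    return np.array([[-D/2,-b],[a-c,-b],[a,-b+c],[a,b-c],[a-c,b],[-D/2,b]])
def dist(P,V):
    best=None
    for A,B in zip(V[:-1],V[1:]):
        t=np.clip(((P-A)@(B-A))/((B-A)@(B-A)),0,1); d=np.linalg.norm(P-A-t[:,None]*(B-A),axis=1)
        best=d if best is None else np.minimum(best,d)
    return best
def points(q,col,cams=("top","scene"),near=None):
    out=[]
    for n in cams:
        p,d=imaging.capture(n); W=world(n,d); pf=p.astype(float)
        if near is None:
            os=[o for o in finder.cut_out(n,q) if o["p"]>.3]
            os=[o for o in os if col(np.median(p[o["region"]],0))]
            if not os: continue
            m=os[0]["region"]
        else: m=np.linalg.norm(W[...,:2]-near[:2],axis=2)<.12
        m=m&(d>0)&(col(pf.transpose(2,0,1)))
        out.append(W[m&(W[...,2]>.018)&(W[...,2]<DIM[q][2]+.006)])
    return out
def fit(q,w,yaws=range(0,360,45),c0=None):
    V=outline(q); P=w[:,:2]; c0=P.mean(0) if c0 is None else c0; best=None
    for y in yaws:
        def f(s):
            c,sn=np.cos(s[2]),np.sin(s[2]); L=(P-s[:2])@np.array([[c,-sn],[sn,c]])
            r1=dist(L,V)
            G=np.concatenate([np.linspace(a,b,12) for a,b in zip(V[:-1],V[1:])])
            r2=np.linalg.norm(G[:,None]-L[None,::3],axis=2).min(1)   # model must be covered
            return np.r_[r1/np.sqrt(len(r1)),1.0*r2/np.sqrt(len(r2))]*1000
        s=least_squares(f,[*c0,np.radians(y)],loss="soft_l1",f_scale=.3)
        if best is None or s.cost<best.cost: best=s
    x=best.x; return np.array([x[0]*1000,x[1]*1000,(np.degrees(x[2])+180)%360-180]),best.cost
COL={"large":lambda v:(v[2]>v[0]*1.3),"medium":lambda v:(v[0]>v[1]*2.2),"small":lambda v:(v[0]>v[1]*1.1)&(v[0]>v[2]*1.8)&(v[0]<2.2*v[1])}
E
python3 - <<'E'
from h import *
for q in DIM:
    w=points(q,COL[q])
    for k in (w+[np.concatenate(w)] if len(w)>1 else w): print(q,len(k),*fit(q,k))
p=np.load("top0.npz")["p"]; cv2.imwrite("pics/crop0.png",cv2.resize(p[110:360,70:420,::-1],None,fx=2.2,fy=2.2,interpolation=cv2.INTER_CUBIC))
E
```

```text
large 495 [ 556.80471673 -290.63711039  -91.54826698] 1.3522117057851126
large 982 [ 558.93898975 -288.09797965  -92.3633946 ] 1.9872067462488348
large 1477 [ 558.58284079 -289.52368124  -91.48549477] 1.8161487779373982
medium 505 [650.44753964 268.94876738 -84.37031083] 1.7680170071872052
medium 789 [653.39618629 271.7846158  -84.18226866] 3.2652760841727404
medium 1294 [651.71813824 269.97783168 -83.8390766 ] 2.49311610082623
small 382 [435.90057039 303.95799109 -62.88024226] 1.961936657024415
small 488 [438.76046736 307.2837043  -61.94597927] 2.455997909911353
small 870 [437.00850211 305.93074243 -63.06449586] 3.1165736661267642
```

View pics/crop0.png

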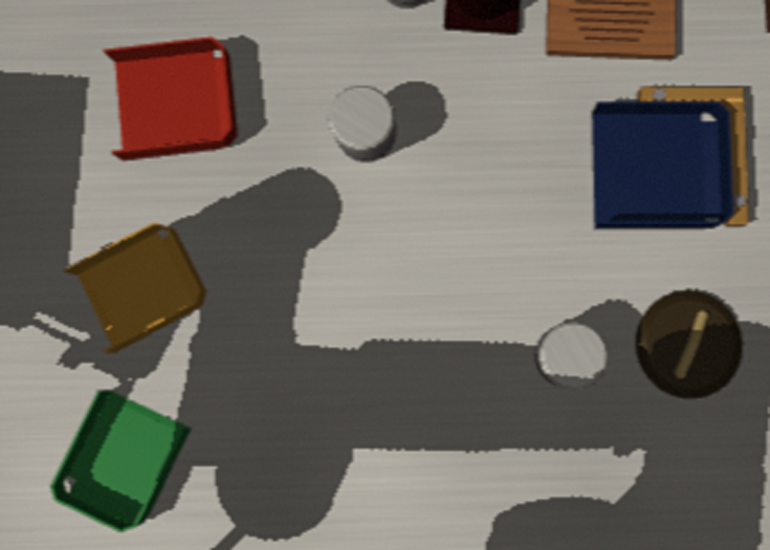

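The crop confirms that red at (170,98) and yellow at (140,285) both have their backs to the right. Green is at (120,460) and is not meant. Before the first reach I check the box on the left as a possible obstacle on the way.

```bash
python3 - <<'E'
from h import *
for n in("top","scene"):
    d=np.load(n+"0.npz")["d"]; W=world(n,d)[d>0]
    for y in np.arange(.3,.8,.05):
        m=(abs(W[:,1]-y)<.025)&(W[:,2]>.06)&(W[:,0]>.15)&(W[:,0]<.9)
        if m.sum()>5: print(n,round(y,2),m.sum(),np.round(np.percentile(W[m],[1,99],axis=0)[:,[0,2]],2).tolist())
E
```

```text
top 0.5 1434 [[0.51, 0.06], [0.62, 0.2]]
top 0.55 2612 [[0.38, 0.06], [0.62, 0.2]]
top 0.6 11 [[0.35, 0.1], [0.39, 0.11]]
scene 0.5 1295 [[0.26, 0.06], [0.62, 0.34]]
scene 0.55 4582 [[0.25, 0.06], [0.63, 0.34]]
scene 0.6 2708 [[0.28, 0.07], [0.63, 0.38]]
scene 0.65 2651 [[0.32, 0.07], [0.64, 0.37]]
scene 0.7 911 [[0.31, 0.07], [0.64, 0.34]]
```

```bash
python3 -m handwheel '[[0,0,-6,0,-10],[0,0,-12,0,-20],[0,0,-18,0,-30],[0,0,-24,0,-40],[0,5,-27,0,-50],[0,11,-29,0,-57.3],[0,17,-31,0,-57.3],[0,23,-32,0,-57.3]]' 40; python3 -m handwheel '[[0,5.5,0,0,0],[0,5.5,0,-5,0],[0,5.5,0,-10,0],[0,5.5,0,-14,0],[0,5.5,0,-14,0]]'; python3 - <<'E'
from h import *
s=get_state();print(s["tcp_pos"],s["eef_rot"],s["time_s"])
E
```

```text
time_s: 2.5
tcp_pos: [0.5357, 0.2817, 0.2007]
eef_rot: [-179.9, 0.0, -84.1]
contact_force: [-0.2, 2.3, 0.8]
gripper_width: 0.0875
gripper_force: 0.0
time_s: 3.12
tcp_pos: [0.5868, 0.2811, 0.0568]
eef_rot: [179.7, -0.2, -84.1]
contact_force: [-0.9, 0.3, 0.6]
gripper_width: 0.0874
gripper_force: 0.0
[0.58681722 0.28109621 0.05680816] [179.67682756  -0.20552755 -84.07607633] 3.125
```

```bash
python3 -m handwheel '[[0,0.2,0,-2,0],[0,0.3,0,-4.6,0],[0,0.3,0,-4.6,0],[0,0.3,0,-4.6,0],[1,0.3,0,-4.6,0],[1,0.3,0,-4.6,0],[1,0.3,0,-4.6,0],[1,0.3,0,-4.6,0]]' 40; python3 -m handwheel '[[1,0,0,0,0],[1,0,0,0,0]]'
python3 - <<'E'
from h import *
w=points("medium",COL["medium"],near=np.array([.65,.27]))
for k in w: print(len(k),*fit("medium",k,yaws=(-84,)))
E
```

```text
time_s: 4.12
tcp_pos: [0.5918, 0.2828, 0.0142]
eef_rot: [-180.0, -0.0, -84.0]
contact_force: [-0.1, -0.9, -0.4]
gripper_width: 0.0531
gripper_force: 0.0
time_s: 4.38
tcp_pos: [0.5918, 0.2827, 0.014]
eef_rot: [180.0, -0.0, -84.0]
contact_force: [0.5, -0.0, -0.3]
gripper_width: 0.0332
gripper_force: 0.0
287 [650.39251941 267.85726289 -83.73574413] 22.925390280331325
709 [653.54585067 271.4823104  -84.14491045] 7.068766446339721
```

```bash
python3 -m handwheel '[[1,0,0,0,0],[1,0,0,0,0],[1,0,0,0,0],[1,0,0,0,0],[1,0,0,0,0]]'; python3 -m handwheel '[[1,-0.3,-3,0,0],[1,-0.7,-6,0,0],[1,-3.5,-7,0,-2.5],[1,-6.5,-7.8,0,-5],[1,-9.4,-8.4,0,-7.7],[1,-12.2,-9.7,0,-7.7],[1,-15,-11,0,-7.7],[1,-17.6,-12.2,0,-7.7]]';python3 - <<'E'
from h import *
s=get_state(); w=points("medium",COL["medium"],near=s["tcp_pos"]+[.06,-.02,0])
for k in w: print(len(k),*fit("medium",k,yaws=(-90,)))
w=points("small",COL["small"]); print(*[fit("small",k,yaws=(-62,)) for k in w])
E
```

```text
time_s: 5.1
tcp_pos: [0.591, 0.2824, 0.0139]
eef_rot: [179.9, -0.0, -84.1]
contact_force: [-4.7, 0.4, 3.5]
gripper_width: 0.0023
gripper_force: 40.0
time_s: 6.1
tcp_pos: [0.4151, 0.1592, 0.0141]
eef_rot: [-180.0, 0.0, -91.8]
contact_force: [0.8, 0.4, -2.9]
gripper_width: 0.0019
gripper_force: 40.0
255 [474.38773705 139.71461405 -90.11358133] 14.232841519093025
634 [473.64062716 138.7218597  -91.22899615] 8.589127651335616
(array([ 515.53087747,  389.3412943 , -154.44770746]), np.float64(94.10158986837652)) (array([439.11578919, 308.01844063, -60.82800405]), np.float64(8.243343414011788))
```

```bash
python3 -m handwheel '[[1,0,-3.5,0,0],[1,0,-7,0,0],[1,0,-10.5,0,0],[1,0,-14,0,0],[1,0,-18,0,0],[1,0,-21.5,0,0],[1,0.5,-23,0,0],[1,4.5,-24.5,0,0]]'; python3 -m handwheel '[[1,4.2,-1.5,0,0],[1,4.2,-1.5,0,0],[1,4.2,-1.5,0,0]]';python3 - <<'E'
from h import *
s=get_state(); w=points("medium",COL["medium"],near=s["tcp_pos"]+[.06,-.02,0])
for k in w: print(len(k),*fit("medium",k,yaws=(-90,)))
for k in points("large",COL["large"]): print(*fit("large",k,yaws=(-90,)))
E
```

```text
time_s: 7.4
tcp_pos: [0.4565, -0.0859, 0.0138]
eef_rot: [179.6, -0.0, -91.8]
contact_force: [-3.5, 2.2, 3.2]
gripper_width: 0.0018
gripper_force: 40.0
time_s: 7.78
tcp_pos: [0.5039, -0.0997, 0.0139]
eef_rot: [-179.9, -0.0, -91.8]
contact_force: [1.1, -0.2, -1.6]
gripper_width: 0.0025
gripper_force: 40.0
20 [ 562.26838456 -137.58265084 -142.21668309] 118.30987223763151
602 [ 564.13993651 -117.44231307  -91.06955565] 13.763761706366122
[ 556.72367829 -290.17873716  -91.22144897] 1.1974859219193086
[ 559.39365471 -287.64758203  -91.44551649] 1.7476596133440014
```

```bash
python3 -m handwheel '[[1,-0.05,-1.8,0,0],[1,-0.1,-3.6,0,0],[1,-0.1,-3.6,0,0],[0.5,-0.1,-3.6,0,0],[0.5,-0.1,-3.6,0,0],[0.5,-0.1,-3.6,0,0],[0.5,-0.1,-3.6,0,5],[0.5,-0.1,-3.6,6,0]]'; python3 -m handwheel '[[0.5,0,0,1.5,0],[0.5,3,-3,1.5,0],[0.5,5.8,-6.1,1.5,0],[0.5,5.8,-6.1,1.5,0]]';python3 - <<'E'
from h import *
p,d=imaging.capture("scene"); cv2.imwrite("pics/s1.png",cv2.resize(p[120:360,60:400,::-1],None,fx=2,fy=2))
s=get_state(); print(s["tcp_pos"],s["eef_rot"])
W=world("scene",d); m=(np.linalg.norm(W[...,:2]-[.563,-.155],axis=2)<.12)&COL["medium"](p.astype(float).transpose(2,0,1))&(W[...,2]>.018)&(W[...,2]<.051)
print(fit("medium",W[m],yaws=(-90,)))
E
```

```text
time_s: 9.07
tcp_pos: [0.4984, -0.1351, 0.071]
eef_rot: [179.5, -0.0, -91.8]
contact_force: [1.7, -0.8, 0.5]
gripper_width: 0.0423
gripper_force: 0.0
time_s: 9.57
tcp_pos: [0.5611, -0.1976, 0.0884]
eef_rot: [180.0, -0.0, -91.8]
contact_force: [-0.0, 0.5, -0.9]
gripper_width: 0.0434
gripper_force: 0.0
[ 0.55976125 -0.19675133  0.08819595] [ 1.79936806e+02  1.23694309e-02 -9.18112564e+01]
(array([ 563.8919866 , -153.48968341,  -89.60366097]), np.float64(40.377259601351206))
```

View pics/s1.png

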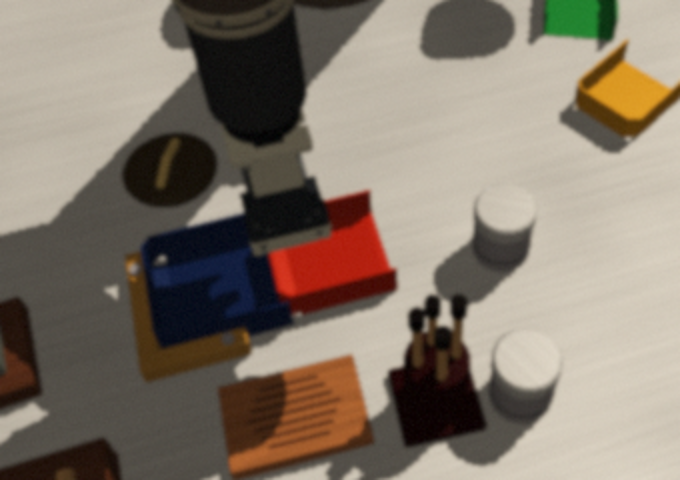

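```bash
python3 -m handwheel '[[0.5,0,0,-4,0],[0.5,0,0,-7.2,0],[0.5,0,0,-7.2,0],[0.5,0,-1.5,-7.2,0],[0.5,-0.1,-3,-7.2,0],[0.5,-0.1,-5,-7.2,0],[0.5,-0.2,-7,-7.2,0],[0.5,-0.2,-9,-7.2,0]]'; python3 -m handwheel '[[0.5,0,-1.5,0,0],[0.5,-0.1,-3,0,0],[0.5,-0.1,-4.5,0,0],[0.5,-0.1,-4.5,0,0]]'
```

```text
time_s: 10.62
tcp_pos: [0.5575, -0.2881, 0.0172]
eef_rot: [-180.0, -0.0, -91.8]
contact_force: [-0.4, 0.6, 0.2]
gripper_width: 0.044
gripper_force: 0.0
time_s: 11.12
tcp_pos: [0.5567, -0.3323, 0.0169]
eef_rot: [180.0, -0.0, -91.8]
contact_force: [0.2, -0.2, -0.0]
gripper_width: 0.0439
gripper_force: 0.0
```

```bash
python3 -m handwheel '[[0.5,0,-0.5,0,0],[0.5,0,-1,0,0],[0.5,0,-1.4,0,0],[0.5,0,-1.4,0,0]]'; python3 -m handwheel '[[0.5,0,-0.2,0,0],[0.5,0,-0.4,0,0],[0.5,0,-0.4,0,0]]'; python3 - <<'E'
from h import *
c=np.array([.557,-.29])
for q,nr in(("medium",c),("large",c)):
    for k in points(q,COL[q],near=nr): print(q,len(k),*fit(q,k,yaws=(-91,)))
E
```

```text
time_s: 11.62
tcp_pos: [0.5568, -0.3454, 0.0171]
eef_rot: [-180.0, -0.0, -91.8]
contact_force: [0.6, 0.4, 0.6]
gripper_width: 0.0438
gripper_force: 0.0
time_s: 12.0
tcp_pos: [0.5568, -0.3494, 0.0171]
eef_rot: [180.0, -0.0, -91.7]
contact_force: [-1.1, -0.3, -0.3]
gripper_width: 0.0436
gripper_force: 0.0h.py:37: RuntimeWarning: Mean of empty slice.
  V=outline(q); P=w[:,:2]; c0=P.mean(0) if c0 is None else c0; best=None
  ret = um.true_divide(
Traceback (most recent call last):
  File "h.py", line 45, in fit
    s=least_squares(f,[*c0,np.radians(y)],loss="soft_l1",f_scale=.3)
ValueError: Initial guess is outside of provided bounds
```

```bash
python3 -m handwheel '[[0.5,0,-0.2,0,0],[0.5,0,-0.4,0,0],[0.5,0,-0.4,0,0]]'; python3 - <<'E'
from h import *
c=np.array([.557,-.29])
for q,nr in(("medium",c),("large",c)):
    for k in points(q,COL[q],near=nr):
        if len(k)>60: print(q,len(k),*fit(q,k,yaws=(-91,)))
E
```

```text
time_s: 12.48
tcp_pos: [0.5567, -0.3523, 0.0169]
eef_rot: [180.0, 0.1, -91.8]
contact_force: [0.9, 6.1, 2.0]
gripper_width: 0.044
gripper_force: 3.2
medium 273 [ 562.69140205 -155.97550822  -92.11835188] 40.15012615638201
large 766 [ 559.80669115 -283.24744888  -93.35290491] 23.574669325308715
```

```bash
python3 - <<'E'
from h import *
p,d=imaging.capture("scene"); cv2.imwrite("pics/s2.png",cv2.resize(p[160:340,90:370,::-1],None,fx=2.5,fy=2.5))
E
```

```text
(no output)
```

View pics/s2.png

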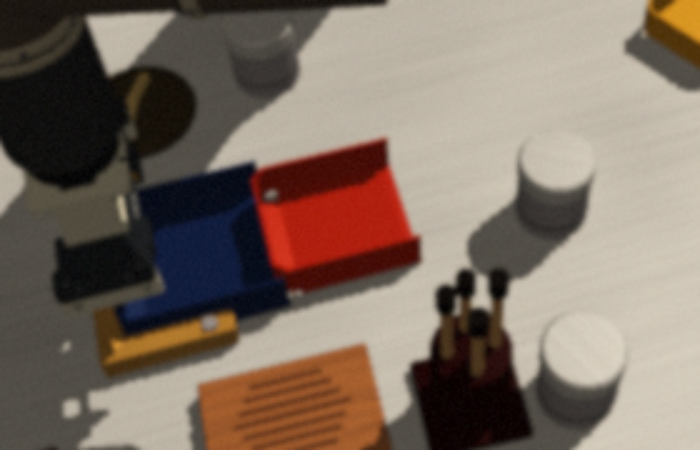

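```bash
python3 - <<'E'
from h import *
for n in("scene","top"):
    p,d=imaging.capture(n); W=world(n,d)
    for q in("medium","large"):
        m=(np.linalg.norm(W[...,:2]-[.56,-.2],axis=2)<.25)&COL[q](p.astype(float).transpose(2,0,1))&(d>0)&(W[...,2]<.06)
        if q=="large": m&=(p.max(-1)>25)
        w=W[m]; print(n,q,len(w),np.round(np.percentile(w,[0.5,2,50,98,99.5],axis=0),3).tolist())
s=get_state();print(s["tcp_pos"],s["contact_force"])
E
```

```text
scene medium 3055 [[0.493, -0.225, -0.003], [0.501, -0.223, -0.002], [0.556, -0.151, 0.004], [0.789, -0.092, 0.045], [0.796, -0.089, 0.049]]
scene large 2060 [[0.489, -0.362, -0.002], [0.49, -0.356, -0.002], [0.553, -0.281, 0.002], [0.63, -0.228, 0.048], [0.631, -0.222, 0.05]]
top medium 811 [[0.515, -0.136, -0.004], [0.526, -0.134, -0.002], [0.622, -0.099, 0.009], [0.766, -0.054, 0.054], [0.794, -0.051, 0.059]]
top large 600 [[0.487, -0.365, -0.004], [0.487, -0.363, -0.003], [0.562, -0.335, 0.002], [0.624, -0.314, 0.047], [0.625, -0.309, 0.049]]
[ 0.55664528 -0.352241    0.01696412] [-0.33437508  5.13365073  2.00841179]
```

```bash
python3 - <<'E'
from h import *
p,d=imaging.capture("scene"); W=world("scene",d); W=W.reshape(-1,3)
C=p.reshape(-1,3)
for x in(.52,.545,.565,.585,.61):
    print(x)
    for y in np.arange(-.25,-.08,.005):
        m=(abs(W[:,0]-x)<.006)&(abs(W[:,1]-y)<.0025)&(W[:,2]<.06)
        if m.any(): print("  %.3f z %.3f..%.3f"%(y,W[m,2].min(),W[m,2].max()),np.median(C[m],0),end=";")
    print()
E
```

```text
0.52
  -0.250 z -0.002..0.002 [12. 21. 44.];  -0.245 z -0.001..0.005 [12.  17.5 33. ];  -0.240 z -0.001..0.004 [ 8.5 14.  28. ];  -0.235 z -0.001..0.003 [ 8.5 13.  27.5];  -0.230 z -0.001..0.004 [10. 15. 27.];  -0.225 z -0.000..0.005 [50.  15.5 25. ];  -0.220 z 0.001..0.046 [122.  21.  18.];  -0.215 z 0.004..0.007 [199.   44.   24.5];  -0.210 z 0.002..0.006 [202.   46.5  24.5];  -0.205 z -0.002..0.004 [191.   42.5  23. ];  -0.200 z -0.002..0.003 [172.5  29.5  15.5];  -0.195 z -0.000..0.005 [172.  28.  12.];  -0.190 z -0.001..0.005 [166.  27.  11.];  -0.185 z -0.002..0.004 [166.   26.5  11.5];  -0.180 z -0.001..0.004 [151.5  24.    9.5];  -0.175 z -0.001..0.003 [169.  29.  12.];  -0.170 z -0.000..0.005 [168.  29.  13.];  -0.165 z -0.000..0.004 [167.  27.  12.];  -0.160 z -0.001..0.002 [165.  27.  12.];  -0.155 z -0.002..0.005 [163.  24.  11.];  -0.150 z -0.001..0.002 [170.   28.5  12. ];  -0.145 z -0.004..0.003 [169.  29.  13.];  -0.140 z -0.001..0.003 [170.   30.   12.5];  -0.135 z -0.001..0.003 [154.5  26.5  11. ];  -0.130 z -0.003..0.003 [160.   26.5  13.5];  -0.125 z -0.001..0.003
[... 4191 characters left out ...]
5  14.5];  -0.140 z -0.000..0.003 [176.   30.5  14. ];  -0.135 z -0.000..0.003 [177.  32.  17.];  -0.130 z -0.002..0.003 [176.5  31.5  14. ];  -0.125 z -0.001..0.003 [177.5  31.   14. ];  -0.120 z -0.001..0.003 [177.  30.  15.];  -0.115 z -0.001..0.003 [178.  31.  13.];  -0.110 z -0.001..0.003 [178.  30.  15.];  -0.105 z -0.001..0.002 [178.  31.  15.];  -0.100 z -0.001..0.004 [178.  31.  14.];  -0.095 z -0.001..0.002 [187.  37.  18.];  -0.090 z -0.002..0.003 [190.  55.  39.];  -0.085 z -0.004..0.001 [189. 162. 147.];
0.61
  -0.225 z 0.022..0.047 [66.5 17.5 16.5];  -0.220 z 0.020..0.046 [85.  18.5 10. ];  -0.215 z 0.033..0.044 [117.5  21.5  13.5];  -0.085 z -0.002..-0.000 [182.  172.  157.5];
```

```bash
python3 -m handwheel '[[0.5,0,1,0,0],[0.5,0,1,4,0],[0.5,0,1,8,0],[0.5,0.1,6,8,0],[0.5,0.3,12,8,0],[0.5,0.4,16.4,8,0],[0.5,0.4,16.4,8,0],[0.5,0.4,16.4,4,0]]'; python3 -m handwheel '[[0.5,0,0,-4,0],[0.5,0,0,-4,0],[0.5,0,0,-4,0]]'; python3 -m handwheel '[[0.5,0,-0.5,0,0],[0.5,0,-0.5,0,0]]';python3 -m handwheel '[[0.5,0,-0.5,0,0],[0.5,0,-0.5,0,0]]'; python3 - <<'E'
from h import *
p,d=imaging.capture("scene"); cv2.imwrite("pics/s3.png",cv2.resize(p[160:340,90:370,::-1],None,fx=2.5,fy=2.5))
E
```

```text
time_s: 13.88
tcp_pos: [0.5639, -0.189, 0.0599]
eef_rot: [-179.6, -0.0, -91.6]
contact_force: [-0.3, -0.7, -0.5]
gripper_width: 0.044
gripper_force: 0.0
time_s: 14.25
tcp_pos: [0.5616, -0.1898, 0.0183]
eef_rot: [-179.9, -0.0, -91.7]
contact_force: [-0.5, 0.5, -0.3]
gripper_width: 0.0436
gripper_force: 0.0
time_s: 14.5
tcp_pos: [0.5616, -0.1948, 0.0184]
eef_rot: [-179.9, -0.0, -91.8]
contact_force: [-0.5, -0.2, 0.1]
gripper_width: 0.0438
gripper_force: 0.0
time_s: 14.75
tcp_pos: [0.5609, -0.1996, 0.0174]
eef_rot: [-180.0, -0.0, -91.8]
contact_force: [-0.4, -0.3, -0.6]
gripper_width: 0.0439
gripper_force: 0.0
```

View pics/s3.png

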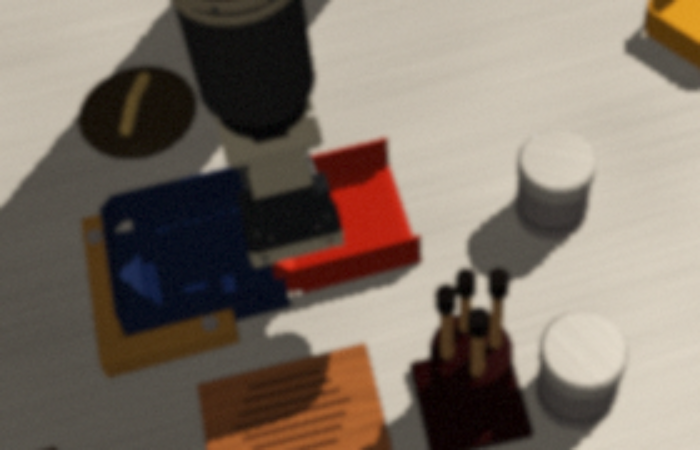

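The fingers are now inside the red tray (crop (290,220)). The red tray has not moved, and the blue one is still in its corner. I'll push on in single steps while watching the force.

```bash
F='force|tcp'; python3 -m handwheel '[[0.5,0,-0.4,0,0],[0.5,0,-0.4,0,0]]'|grep -E $F; python3 -m handwheel '[[0.5,0,-0.4,0,0],[0.5,0,-0.4,0,0]]'|grep -E $F; python3 -m handwheel '[[0.5,0,-0.4,0,0],[0.5,0,-0.4,0,0]]'|grep -E $F;python3 -m handwheel '[[0.5,0,-0.4,0,0],[0.5,0,-0.4,0,0]]'|grep -E $F;  python3 - <<'E'
from h import *
p,d=imaging.capture("scene"); W=world("scene",d)
m=(np.linalg.norm(W[...,:2]-[.56,-.17],axis=2)<.12)&COL["medium"](p.astype(float).transpose(2,0,1))&(d>0)&(W[...,2]<.06)
print(np.round(np.percentile(W[m],[.5,2,98,99.5],axis=0),3).tolist())
E
```

```text
tcp_pos: [0.5608, -0.2035, 0.017]
contact_force: [0.0, -0.1, -0.1]
gripper_force: 0.0
tcp_pos: [0.5607, -0.2075, 0.017]
contact_force: [0.4, -0.2, -0.5]
gripper_force: 0.0
tcp_pos: [0.5608, -0.2114, 0.017]
contact_force: [-0.4, 0.8, 0.5]
gripper_force: 0.1
tcp_pos: [0.5608, -0.2153, 0.017]
contact_force: [-0.7, 1.9, -0.2]
gripper_force: 0.8
[[0.501, -0.227, -0.002], [0.502, -0.218, -0.002], [0.624, -0.094, 0.045], [0.625, -0.093, 0.046]]
```

```bash
F='force|tcp'; python3 -m handwheel '[[0.5,0,-0.5,0,0],[0.5,0,-1,0,0]]'|grep -E $F; python3 -m handwheel '[[0.5,0,-0.5,0,0],[0.5,0,-1,0,0]]'|grep -E $F; python3 -m handwheel '[[0.5,-0.1,-0.5,0,0],[0.5,-0.1,-1,0,0]]'|grep -E $F;  python3 - <<'E'
from h import *
p,d=imaging.capture("scene"); W=world("scene",d)
m=(np.linalg.norm(W[...,:2]-[.56,-.19],axis=2)<.12)&COL["medium"](p.astype(float).transpose(2,0,1))&(d>0)&(W[...,2]<.06)
print(np.round(np.percentile(W[m],[.5,2,98,99.5],axis=0),3).tolist())
E
```

```text
tcp_pos: [0.5607, -0.2252, 0.0169]
contact_force: [0.7, 5.2, -0.7]
gripper_force: 2.1
tcp_pos: [0.5607, -0.2357, 0.017]
contact_force: [0.7, 4.7, 0.4]
gripper_force: 2.0
tcp_pos: [0.5598, -0.2457, 0.0172]
contact_force: [-0.4, 4.4, -0.3]
gripper_force: 1.9
[[0.5, -0.255, 0.002], [0.501, -0.244, 0.004], [0.624, -0.121, 0.053], [0.624, -0.119, 0.056]]
```

```bash
cat >> h.py <<'E'
def prof(q,c,ys):
    for n in("scene","top"):
        p,d=imaging.capture(n); W=world(n,d)
        m=(np.linalg.norm(W[...,:2]-c,axis=2)<.13)&COL[q](p.astype(float).transpose(2,0,1))&(d>0)&(W[...,2]<.08)
        w=W[m]
        for y in ys:
            k=w[abs(w[:,1]-y)<.005]
            if len(k)>5: print(n,round(y,3),"x %.3f..%.3f z %.3f..%.3f med %.3f"%(*np.percentile(k[:,0],[1,99]),*np.percentile(k[:,2],[1,98]),np.median(k[:,2])))
E
python3 - <<'E'
from h import *
prof("medium",[.56,-.19],np.arange(-.26,-.1,.015))
p,d=imaging.capture("scene"); cv2.imwrite("pics/s4.png",cv2.resize(p[180:320,100:290,::-1],None,fx=4,fy=4))
E
```

```text
scene -0.26 x 0.584..0.611 z 0.001..0.043 med 0.032
scene -0.245 x 0.582..0.620 z 0.003..0.048 med 0.037
scene -0.23 x 0.581..0.621 z 0.001..0.047 med 0.039
scene -0.215 x 0.582..0.631 z 0.004..0.050 med 0.032
scene -0.2 x 0.500..0.623 z 0.004..0.050 med 0.008
scene -0.185 x 0.500..0.623 z 0.005..0.050 med 0.009
scene -0.17 x 0.500..0.623 z 0.006..0.053 med 0.011
scene -0.155 x 0.501..0.624 z 0.007..0.053 med 0.012
scene -0.14 x 0.501..0.624 z 0.008..0.054 med 0.013
scene -0.125 x 0.503..0.624 z 0.009..0.052 med 0.014
top -0.26 x 0.512..0.561 z 0.012..0.044 med 0.037
top -0.23 x 0.509..0.614 z -0.001..0.008 med 0.004
top -0.215 x 0.498..0.617 z 0.000..0.046 med 0.006
top -0.2 x 0.499..0.618 z 0.002..0.046 med 0.007
top -0.185 x 0.499..0.619 z 0.003..0.047 med 0.008
top -0.17 x 0.500..0.619 z 0.004..0.045 med 0.010
top -0.155 x 0.500..0.617 z 0.006..0.053 med 0.011
top -0.14 x 0.556..0.618 z 0.007..0.016 med 0.012
```

View pics/s4.png

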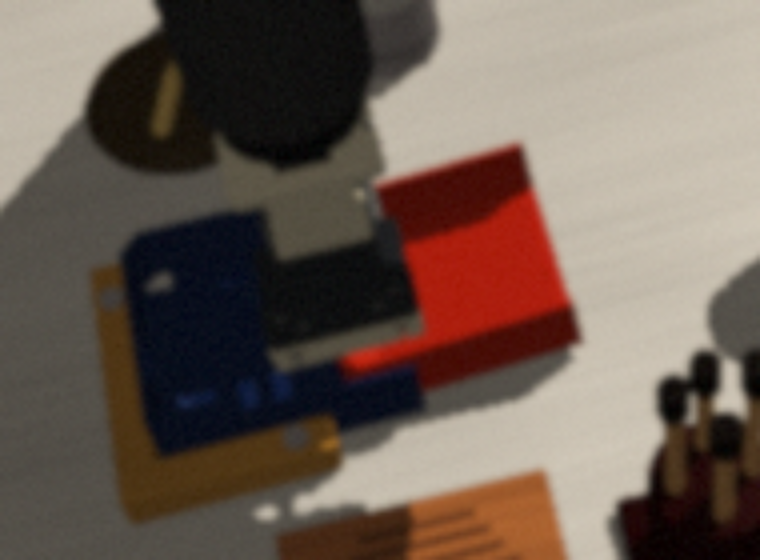

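The red tray's front end has tipped up about 10 mm under the push on its back wall. I'll back off, let it settle, then push low on the front ends of its side walls.

```bash
python3 -m handwheel '[[0.5,0,0.3,0,0],[0.5,0,0.6,0,0],[0.5,0,1.2,0,0],[0.5,0,2,0,0],[0.5,0,2.5,0,0],[0.5,0,2.5,4,0],[0.5,0,2.5,8,0],[0.5,0,6,8,0]]'|grep -E 'tcp|force'; python3 -m handwheel '[[0.05,0,5,0,0],[0.05,0,9.5,0,0],[0.05,0,9.5,0,0]]'|grep -E 'tcp|width';  python3 - <<'E'
from h import *
prof("medium",[.56,-.19],np.arange(-.26,-.1,.025))
for n in("scene","top"):
    p,d=imaging.capture(n); W=world(n,d)
    m=(np.linalg.norm(W[...,:2]-[.56,-.19],axis=2)<.14)&COL["medium"](p.astype(float).transpose(2,0,1))&(d>0)&(W[...,2]<.06)&(W[...,2]>.018)
    print(n,fit("medium",W[m],yaws=(-91,)))
E
```

```text
tcp_pos: [0.5621, -0.1861, 0.1005]
contact_force: [0.6, -0.0, -0.4]
gripper_force: 0.0
tcp_pos: [0.5599, -0.0875, 0.0973]
gripper_width: 0.0684
scene -0.26 x 0.491..0.590 z -0.001..0.021 med 0.002
scene -0.235 x 0.493..0.621 z -0.000..0.047 med 0.005
scene -0.21 x 0.499..0.622 z -0.001..0.046 med 0.005
scene -0.185 x 0.500..0.622 z -0.001..0.045 med 0.004
scene -0.16 x 0.501..0.623 z -0.001..0.044 med 0.004
scene -0.135 x 0.502..0.624 z -0.002..0.044 med 0.003
top -0.26 x 0.561..0.605 z 0.005..0.050 med 0.044
top -0.235 x 0.498..0.618 z -0.002..0.045 med 0.004
top -0.21 x 0.498..0.619 z -0.002..0.046 med 0.004
top -0.185 x 0.499..0.620 z -0.002..0.046 med 0.003
top -0.16 x 0.500..0.601 z -0.002..0.045 med 0.002
scene (array([ 561.51375411, -184.92849086,  -92.2640701 ]), np.float64(3.9742039122833397))
top (array([ 559.34068482, -186.94181006,  -92.21967271]), np.float64(9.287543197252708))
```

```bash
F='force|tcp|width'; python3 -m handwheel '[[0.05,0,0,-4,0],[0.05,0,0,-8,0],[0.05,0,0,-9.1,0],[0.05,0,0,-9.1,0],[0.05,0,-0.5,-9.1,0],[0.05,0,-1,-9.1,0],[0.05,0,-1.5,-9.1,0],[0.05,0,-2,-9.1,0]]'|grep -E $F; python3 -m handwheel '[[0.05,0,-0.5,0,0],[0.05,0,-1,0,0],[0.05,0,-1.5,0,0],[0.05,0,-2,0,0]]'|grep -E $F;  python3 - <<'E'
from h import *
prof("medium",[.56,-.21],np.arange(-.26,-.1,.025))
E
```

```text
tcp_pos: [0.5597, -0.1102, 0.0064]
contact_force: [-1.4, 4.7, 2.4]
gripper_width: 0.0835
gripper_force: 2.2
tcp_pos: [0.5601, -0.1307, 0.006]
contact_force: [0.6, 2.4, -0.6]
gripper_width: 0.0831
gripper_force: 0.5
scene -0.26 x 0.491..0.615 z -0.001..0.050 med 0.022
scene -0.235 x 0.492..0.626 z -0.001..0.047 med 0.005
scene -0.21 x 0.502..0.626 z -0.000..0.046 med 0.005
scene -0.185 x 0.502..0.624 z -0.001..0.045 med 0.004
scene -0.16 x 0.502..0.625 z -0.001..0.046 med 0.011
scene -0.135 x 0.602..0.624 z 0.002..0.045 med 0.027
top -0.26 x 0.511..0.615 z 0.001..0.050 med 0.024
top -0.235 x 0.502..0.614 z -0.001..0.046 med 0.005
top -0.21 x 0.501..0.588 z -0.001..0.046 med 0.004
top -0.185 x 0.501..0.563 z -0.002..0.047 med 0.004
top -0.16 x 0.537..0.556 z -0.002..0.008 med 0.002
top -0.135 x 0.537..0.560 z -0.002..0.005 med 0.001
```

```bash
F='force|tcp'; python3 -m handwheel '[[0.05,0,-0.5,0,0],[0.05,0,-1,0,0],[0.05,0,-1.5,0,0],[0.05,0,-2,0,0],[0.05,-0.1,-2.5,0,0],[0.05,-0.1,-3,0,0],[0.05,-0.1,-3.5,0,0],[0.05,-0.1,-4,0,0]]'|grep -E $F; python3 -m handwheel '[[0.05,0,-0.5,0,0],[0.05,0,-1,0,0],[0.05,0,-1.5,0,0],[0.05,0,-2,0,0],[0.05,0,-2.5,0,0],[0.05,0,-3,0,0]]'|grep -E $F;  python3 - <<'E'
from h import *
prof("medium",[.56,-.27],np.arange(-.37,-.2,.03))
prof("large",[.56,-.29],np.arange(-.37,-.2,.03))
E
```

```text
tcp_pos: [0.5588, -0.1705, 0.006]
contact_force: [0.4, 2.6, -0.5]
gripper_force: 1.4
tcp_pos: [0.5586, -0.2006, 0.006]
contact_force: [-0.3, 3.8, 1.1]
gripper_force: 2.3
scene -0.28 x 0.491..0.614 z -0.002..0.048 med 0.017
scene -0.25 x 0.493..0.624 z -0.000..0.047 med 0.004
scene -0.22 x 0.587..0.631 z 0.001..0.049 med 0.038
top -0.28 x 0.509..0.568 z 0.003..0.049 med 0.016
top -0.22 x 0.535..0.559 z -0.001..0.006 med 0.004
scene -0.34 x 0.487..0.627 z -0.002..0.047 med 0.002
scene -0.31 x 0.488..0.628 z -0.002..0.048 med 0.002
scene -0.28 x 0.488..0.630 z 0.000..0.049 med 0.039
scene -0.25 x 0.490..0.632 z 0.007..0.049 med 0.032
scene -0.22 x 0.628..0.632 z 0.009..0.046 med 0.028
top -0.37 x 0.541..0.615 z 0.001..0.048 med 0.026
top -0.34 x 0.486..0.623 z -0.004..0.048 med 0.002
top -0.31 x 0.487..0.588 z -0.004..0.048 med 0.002
top -0.28 x 0.488..0.504 z -0.002..0.052 med 0.031
```

```bash
python3 - <<'E'
from h import *
p,d=imaging.capture("scene"); cv2.imwrite("pics/s5.png",cv2.resize(p[180:320,100:290,::-1],None,fx=4,fy=4))
E
```

```text
(no output)
```

View pics/s5.png

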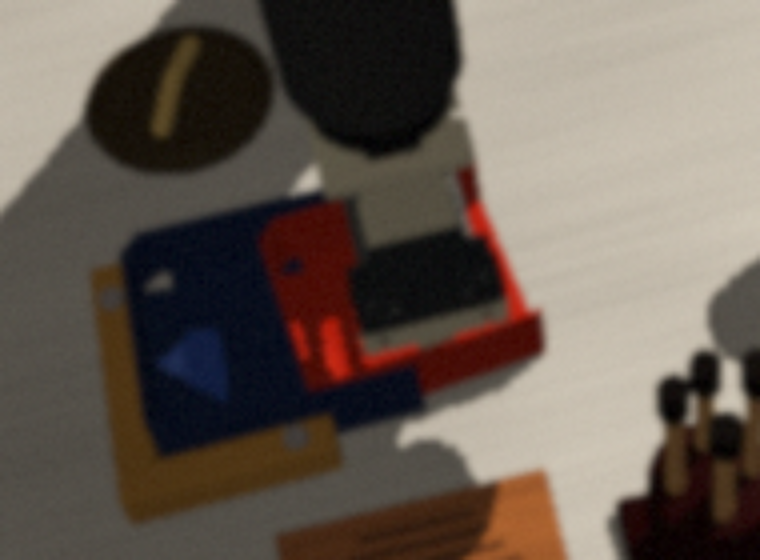

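```bash
cat >> h.py <<'E'
def where(q,near,yaw=-91):
    for n in("scene","top"):
        p,d=imaging.capture(n); W=world(n,d)
        m=(np.linalg.norm(W[...,:2]-near,axis=2)<.14)&COL[q](p.astype(float).transpose(2,0,1))&(d>0)&(W[...,2]<.065)&(W[...,2]>.018)
        if q=="large": m&=(p.max(-1)<120)
        if m.sum()>80: 
            s,c=fit(q,W[m],yaws=(yaw,),c0=np.array(near)); print(q,n,m.sum(),np.round(s,1),round(c,1))
E
F='force|tcp|width'; python3 -c "
from h import *
where('medium',[.56,-.22])"; python3 -m handwheel '[[0,0,0,0,0],[0,0,0,0,0],[0,0,0,0,0]]' 20|grep -E $F; python3 -m handwheel '[[0,0,-0.5,0,0],[0,0,-1,0,0],[0,0,-1,0,0]]'|grep -E $F;  python3 -c "
from h import *
where('medium',[.56,-.23])
prof('medium',[.56,-.23],np.arange(-.30,-.1,.03))"
```

```text
medium scene 583 [ 561.3 -212.3  -86.4] 9.0
medium top 125 [ 543.4 -212.8 -104.8] 67.0
tcp_pos: [0.5585, -0.2002, 0.0059]
contact_force: [-0.6, -1.6, -2.0]
gripper_width: 0.0843
gripper_force: 20.2
tcp_pos: [0.5588, -0.2108, 0.0061]
contact_force: [0.6, -1.3, -2.0]
gripper_width: 0.0839
gripper_force: 20.2
medium scene 563 [ 561.6 -222.3  -86.2] 10.3
medium top 118 [ 544.3 -224.5 -102.6] 69.4
scene -0.3 x 0.490..0.531 z -0.002..0.017 med 0.002
scene -0.27 x 0.492..0.624 z -0.001..0.047 med 0.005
scene -0.24 x 0.502..0.627 z 0.001..0.048 med 0.032
scene -0.21 x 0.618..0.623 z 0.006..0.047 med 0.029
scene -0.18 x 0.588..0.620 z 0.003..0.046 med 0.029
top -0.27 x 0.502..0.555 z -0.002..0.046 med 0.003
top -0.24 x 0.534..0.555 z -0.002..0.008 med 0.004
top -0.21 x 0.535..0.555 z 0.002..0.007 med 0.005
top -0.18 x 0.496..0.604 z -0.002..0.030 med 0.004
```

The finger tips went inside the red tray, and opening them gives a firm inside grip on its side walls at 20 N. The tray moves exactly with the tool and stays flat, so I continue this way.

```bash
F='force|tcp|width'; python3 -m handwheel '[[0,0,-0.8,0,0],[0,0,-1.6,0,0],[0,0,-2.4,0,0],[0,-0.1,-3.2,0,0],[0,-0.1,-4,0,0],[0,-0.1,-4.8,0,0],[0,-0.1,-5.4,0,0],[0,-0.2,-6,0,0]]'|grep -E $F; python3 -c "
from h import *
where('medium',[.558,-.283])
prof('medium',[.56,-.28],np.arange(-.36,-.19,.03))"
python3 -m handwheel '[[0,0,-0.2,0,0],[0,0,-0.4,0,0],[0,0,-0.6,0,0]]'|grep -E $F;python3 -m handwheel '[[0,0,-0.2,0,0],[0,0,-0.4,0,0]]'|grep -E $F
```

```text
tcp_pos: [0.557, -0.2706, 0.0061]
contact_force: [2.5, 4.1, 1.4]
gripper_width: 0.0844
gripper_force: 20.4
medium scene 551 [ 559.3 -282.1  -87.2] 9.3
medium top 126 [ 553.4 -285.3  -90.2] 54.8
scene -0.36 x 0.494..0.583 z 0.001..0.027 med 0.006
scene -0.33 x 0.491..0.624 z -0.000..0.047 med 0.005
scene -0.3 x 0.585..0.624 z 0.001..0.047 med 0.043
scene -0.27 x 0.616..0.620 z 0.037..0.047 med 0.044
scene -0.24 x 0.497..0.618 z 0.001..0.045 med 0.034
top -0.36 x 0.514..0.542 z 0.043..0.050 med 0.045
top -0.33 x 0.501..0.550 z -0.003..0.047 med 0.005
top -0.3 x 0.532..0.556 z -0.001..0.008 med 0.004
top -0.27 x 0.533..0.557 z 0.003..0.008 med 0.004
top -0.24 x 0.495..0.614 z -0.002..0.034 med 0.004
tcp_pos: [0.5569, -0.276, 0.0061]
contact_force: [1.7, 3.4, -0.7]
gripper_width: 0.084
gripper_force: 20.4
tcp_pos: [0.557, -0.2781, 0.006]
contact_force: [2.9, 24.1, 5.5]
gripper_width: 0.0843
gripper_force: 20.7
```

```bash
python3 -m handwheel '[[0.3,0,0.1,0,0],[0.3,0,0.1,0,0],[0.3,0,0.1,0,0],[0.3,0,0.1,0,0],[0.3,0,0.1,5,0],[0.3,0,0.1,10,0],[0.2,-3,5,10,0],[0,-5,11,10,0]]' 40|grep -E 'tcp|force'; python3 -m handwheel '[[0,-4,6,0,0],[0,-6,12,0,0],[0,-6,18,0,0],[0,-6,20,0,0]]'|grep -E 'tcp|force'; python3 -c "
from h import *
where('medium',[.558,-.293]);where('large',[.558,-.290])
for n in ('top','scene'):
    for k in [points('small',COL['small'],cams=(n,),near=np.array([.437,.305]))[0]]: print(n,fit('small',k,yaws=(-62,)))
p,d=imaging.capture('scene'); cv2.imwrite('pics/s6.png',cv2.resize(p[120:340,80:420,::-1],None,fx=2.3,fy=2.3))
"
```

```text
tcp_pos: [0.5062, -0.1707, 0.1065]
contact_force: [1.6, 1.3, 0.5]
gripper_force: 0.0
tcp_pos: [0.4468, 0.0314, 0.1068]
contact_force: [0.4, -0.2, -0.1]
gripper_force: 0.0
medium scene 929 [ 559.1 -289.6  -87.3] 6.7
medium top 532 [ 557.4 -291.3  -87.1] 2.3
large scene 498 [ 559.5 -289.4  -91.5] 6.5
large top 359 [ 557.2 -291.5  -91.5] 2.3
top (array([436.45120602, 311.32007903, -55.03462925]), np.float64(103.84932643195941))
scene (array([438.34319738, 307.43808213, -63.2819448 ]), np.float64(2.172877205346529))
```

View pics/s6.png

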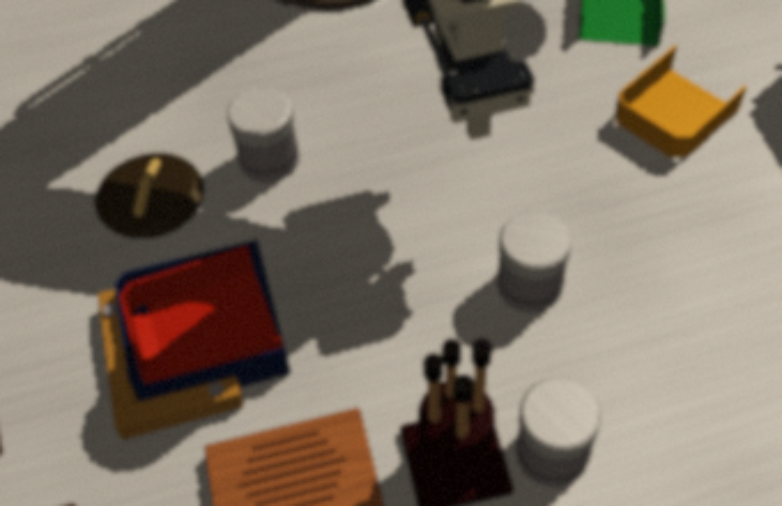

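The red tray sits in the blue one but skewed about 4°, with its +x back corner lagging. I'll square it with a slow, low two-finger push on its back wall.

```bash
F='force|tcp|width'; python3 -m handwheel '[[0.38,4,-5,0,0],[0.38,8,-10,0,0],[0.38,11,-16,0,0],[0.38,11,-22,0,0],[0.38,11,-28,0,0],[0.38,11,-33,0,0],[0.38,11,-35.7,0,0],[0.38,11,-35.7,0,0]]'|grep -E $F; python3 -m handwheel '[[0.38,0,0,-5,0],[0.38,0,0,-9.2,0],[0.38,0,0,-9.2,0],[0.38,0,-0.4,-9.2,0],[0.38,0,-0.8,-9.2,0],[0.38,0,-1.2,-9.2,0],[0.38,0,-1.6,-9.2,0]]'|grep -E $F;python3 -m handwheel '[[0.38,0,-0.2,0,0],[0.38,0,-0.4,0,0]]'|grep -E $F; python3 -m handwheel '[[0.38,0,-0.2,0,0],[0.38,0,-0.4,0,0]]'|grep -E $F; python3 -c "
from h import *
where('medium',[.558,-.293])
prof('medium',[.56,-.28],np.arange(-.36,-.19,.03))"
```

```text
tcp_pos: [0.5556, -0.331, 0.1051]
contact_force: [-0.6, -0.8, 0.3]
gripper_width: 0.0541
gripper_force: 0.0
tcp_pos: [0.5575, -0.3441, 0.015]
contact_force: [-0.1, 3.6, 2.4]
gripper_width: 0.0544
gripper_force: 2.2
tcp_pos: [0.557, -0.3479, 0.0143]
contact_force: [-1.1, 4.3, 3.8]
gripper_width: 0.0544
gripper_force: 2.3
tcp_pos: [0.5568, -0.3497, 0.014]
contact_force: [-0.0, 21.5, 11.2]
gripper_width: 0.0544
gripper_force: 12.1
medium scene 640 [ 564.9 -276.9  -92.5] 30.9
scene -0.36 x 0.585..0.621 z 0.005..0.047 med 0.039
scene -0.33 x 0.527..0.625 z 0.001..0.048 med 0.006
scene -0.3 x 0.491..0.625 z 0.002..0.051 med 0.007
scene -0.27 x 0.490..0.626 z 0.005..0.051 med 0.010
scene -0.24 x 0.493..0.626 z 0.007..0.055 med 0.012
top -0.36 x 0.546..0.590 z 0.004..0.045 med 0.010
top -0.33 x 0.501..0.622 z -0.000..0.047 med 0.005
```

```bash
F='force|tcp|width'; python3 -m handwheel '[[0.4,0,0.2,0,0],[0.4,0,0.5,0,0],[0.4,0,1,0,0],[0.4,0,1.5,0,0],[0.4,0,1.5,5,0],[0.4,0,1.5,10,0],[0.4,-2,7,11,5],[0.4,-4,13,11,12]]'|grep -E $F; python3 -m handwheel '[[0.4,-2,6,0,5],[0.4,-4,12,0,10],[0.4,-5,18,0,15],[0.4,-6,24,0,17],[0.4,-7,30,0,17],[0.4,-7.5,36,0,17],[0.4,-7.5,42,0,17],[0.4,-7.5,48,0,17]]'|grep -E $F; python3 -c "
from h import *
where('medium',[.558,-.293]);where('large',[.558,-.290])
prof('medium',[.56,-.28],np.arange(-.36,-.19,.04))
where('small',[.437,.305],-62);s=get_state();print(s['tcp_pos'],s['eef_rot'])"
```

```text
tcp_pos: [0.5172, -0.2222, 0.1249]
contact_force: [0.7, 1.4, 0.1]
gripper_width: 0.0528
gripper_force: 0.0
tcp_pos: [0.4418, 0.2593, 0.1243]
contact_force: [1.4, 0.2, -0.7]
gripper_width: 0.053
gripper_force: 0.0
medium scene 913 [ 563.5 -290.8  -91.4] 12.0
medium top 578 [ 562.7 -292.6  -91.8] 2.0
large scene 487 [ 559.5 -290.1  -91.8] 3.6
large top 274 [ 557.7 -291.7  -91.9] 3.4
scene -0.36 x 0.496..0.613 z 0.007..0.049 med 0.038
scene -0.32 x 0.489..0.625 z -0.000..0.047 med 0.004
scene -0.28 x 0.490..0.626 z -0.001..0.047 med 0.004
scene -0.24 x 0.492..0.627 z -0.000..0.047 med 0.004
top -0.36 x 0.512..0.615 z 0.004..0.049 med 0.029
top -0.32 x 0.501..0.622 z -0.001..0.047 med 0.004
top -0.28 x 0.502..0.626 z -0.002..0.046 med 0.004
top -0.24 x 0.504..0.626 z -0.001..0.047 med 0.004
small scene 505 [438.3 307.1 -63.2] 2.5
small top 145 [436.1 303.4 -64.4] 30.4
[0.44219556 0.25621247 0.12406861] [ 1.79989506e+02 -4.58494184e-03 -6.28156346e+01]
```

```bash
cat >> h.py <<'E'
def line(xs,y0,y1,z,n="scene"):
    p,_=imaging.capture(n); ys=np.arange(y0,y1,.001)
    for x in xs:
        uv=proj(n,np.c_[np.full(len(ys),x),ys,np.full(len(ys),z)]).astype(np.float32)
        c=cv2.remap(p,uv[None,:,0],uv[None,:,1],cv2.INTER_LINEAR)[0].astype(int)
        print(n,x,"; ".join(f"{y*1000:.0f}:{a[0]},{a[1]},{a[2]}" for y,a in zip(ys,c)))
E
python3 -c "
from h import *
line([.53,.58],-.242,-.205,.003)
line([.54,.57],-.375,-.350,.047)
line([.54,.57],-.375,-.350,.047,'top')"
```

```text
scene 0.53 -242:163,26,8; -241:165,27,11; -240:165,28,13; -239:164,26,12; -238:163,24,10; -237:163,25,10; -236:163,26,11; -235:164,27,11; -234:164,27,12; -233:164,28,13; -232:165,28,13; -231:166,29,14; -230:167,29,14; -229:168,29,14; -228:169,29,14; -227:169,30,16; -226:169,31,17; -225:166,32,19; -224:155,32,24; -223:144,32,30; -222:125,32,37; -221:104,31,43; -220:84,33,50; -219:70,38,57; -218:56,45,65; -217:66,61,77; -216:83,81,90; -215:101,100,103; -214:121,117,115; -213:141,134,127; -212:151,144,134; -211:159,152,139; -210:165,157,144; -209:167,159,145; -208:168,161,147; -207:169,162,148; -206:170,161,148; -205:170,161,147
scene 0.58 -242:165,27,13; -241:164,26,11; -240:163,24,9; -239:163,24,9; -238:164,26,11; -237:165,27,13; -236:165,27,12; -235:164,25,10; -234:164,24,9; -233:167,27,9; -232:169,29,11; -231:170,30,12; -230:170,29,13; -229:171,30,15; -228:171,31,17; -227:171,32,20; -226:163,32,23; -225:155,32,26; -224:139,32,33; -223:119,32,39; -222:99,32,46; -221:78,37,54; -220:59,41,63; -219:65,56,74; -218:77,75,87; -217:94,94,100; -216:115,113,114; -215:136,132,127; -214:150,144
[... 1094 characters left out ...]
,29; -368:59,47,36; -367:53,44,42; -366:42,39,45; -365:31,34,48; -364:28,29,47; -363:35,25,41; -362:42,21,35; -361:70,24,30; -360:98,27,25; -359:112,29,22; -358:114,28,19; -357:116,28,16; -356:109,26,16; -355:102,24,15; -354:98,23,15; -353:97,23,14; -352:95,22,13; -351:96,22,13; -350:97,22,13
top 0.57 -375:109,80,39; -374:97,71,33; -373:87,64,30; -372:78,57,27; -371:70,52,26; -370:66,50,28; -369:62,48,31; -368:53,44,37; -367:43,40,44; -366:36,35,47; -365:31,27,44; -364:25,20,40; -363:47,21,34; -362:71,23,27; -361:89,24,23; -360:100,26,21; -359:111,28,19; -358:110,28,18; -357:107,27,17; -356:104,26,16; -355:100,23,14; -354:96,21,13; -353:96,23,15; -352:97,24,17; -351:100,25,18; -350:106,26,17
```

The red tray is square but about 3 mm short: at the front it is recessed 7 mm instead of 10. It seated while tipped and then settled back. I'll drag it home flat with the inside grip.

```bash
F='force|tcp|width'; python3 -m handwheel '[[0.4,2,-6,0,-5],[0.4,4,-12,0,-10],[0.4,5,-18,0,-15],[0.4,6,-24,0,-22],[0.4,8,-30,0,-29],[0.4,10,-36,0,-29],[0.4,11.7,-42,0,-29],[0.4,11.7,-48,0,-29]]'|grep -E $F; python3 -m handwheel '[[0.4,0,-6.5,0,0],[0.4,0,-6.5,-3,0],[0.4,0,-6.5,-8,0],[0.4,0,-6.5,-11.7,0],[0.4,0,-6.5,-11.7,0]]'|grep -E $F; python3 -c "
from h import *
s=get_state();print(s['time_s'],s['tcp_pos'],s['eef_rot'])"
```

```text
tcp_pos: [0.5598, -0.2254, 0.1241]
contact_force: [1.4, -0.6, -0.1]
gripper_width: 0.0524
gripper_force: 0.0
tcp_pos: [0.5564, -0.2877, 0.0043]
contact_force: [0.3, -0.3, 1.3]
gripper_width: 0.0524
gripper_force: 0.0
33.45 [ 0.55643884 -0.287669    0.00433154] [ 1.79659781e+02  6.58436340e-02 -9.18210045e+01]
```

```bash
F='time|force|tcp|width'; python3 -m handwheel '[[0.2,0.2,0,0.4,0],[0,0.2,0,0.4,0],[0,0.2,0,0.4,0],[0,0.2,0,0.4,0],[0,0.2,0,0.4,0]]' 30|grep -E $F; python3 -m handwheel '[[0,0,-0.2,0,0],[0,0,-0.4,0,0]]'|grep -E $F; python3 -m handwheel '[[0,0,-0.2,0,0]]'|grep -E $F
```

```text
time_s: 34.08
tcp_pos: [0.5624, -0.2878, 0.0122]
contact_force: [0.5, 1.8, 6.9]
gripper_width: 0.0851
gripper_force: 30.0
time_s: 34.33
tcp_pos: [0.5624, -0.2905, 0.0122]
contact_force: [-0.4, 8.8, 9.1]
gripper_width: 0.0853
gripper_force: 30.0
time_s: 34.45
tcp_pos: [0.5624, -0.2911, 0.0122]
contact_force: [1.1, 24.2, 15.3]
gripper_width: 0.0855
gripper_force: 30.0
```

```bash
F='time|force|tcp|width'; python3 -m handwheel '[[0.4,0,0,0,0],[0.4,0,0,0,0],[0.4,0,0,0,0],[0.4,0,0,3,0],[0.4,0,0,8,0],[0.4,0,5,11,5],[0.4,-1,11,11,12]]'|grep -E $F; python3 -m handwheel '[[0.4,-4,6,0,8],[0.4,-6,12,0,17]]'|grep -E $F;python3 -c "
from h import *
line([.53,.58],-.234,-.208,.003)
line([.54,.57],-.372,-.356,.047)
where('medium',[.558,-.293]);where('large',[.558,-.290])"
```

```text
time_s: 35.33
tcp_pos: [0.553, -0.1838, 0.1235]
contact_force: [0.9, 1.4, 0.2]
gripper_width: 0.0526
gripper_force: 0.0
time_s: 35.58
tcp_pos: [0.4932, -0.0722, 0.1209]
contact_force: [1.5, 0.6, -0.2]
gripper_width: 0.0529
gripper_force: 0.0
scene 0.53 -234:75,12,6; -233:75,12,4; -232:76,11,4; -231:75,9,2; -230:74,9,1; -229:73,10,4; -228:70,10,7; -227:66,12,9; -226:61,13,11; -225:54,14,14; -224:43,12,15; -223:32,11,17; -222:24,11,19; -221:18,12,21; -220:15,14,24; -219:17,18,28; -218:20,23,31; -217:32,34,40; -216:46,45,49; -215:61,58,59; -214:77,74,72; -213:91,88,82; -212:106,101,94; -211:119,113,103; -210:128,122,111; -209:135,128,116; -208:142,135,123
scene 0.58 -234:68,10,4; -233:67,10,5; -232:66,10,6; -231:66,11,5; -230:66,12,6; -229:63,12,8; -228:59,12,10; -227:54,12,13; -226:44,11,15; -225:34,10,16; -224:24,9,17; -223:14,8,18; -222:8,8,20; -221:12,13,24; -220:16,18,28; -219:21,22,31; -218:26,27,34; -217:34,34,38; -216:44,43,43; -215:54,52,49; -214:61,57,53; -213:66,62,57; -212:69,65,60; -211:71,68,62; -210:73,71,65; -209:71,69,64; -208:70,66,62
scene 0.54 -372:67,45,17; -371:66,45,17; -370:66,44,17; -369:66,45,19; -368:65,46,21; -367:60,42,20; -366:55,36,19; -365:48,31,19; -364:42,25,18; -363:41,21,18; -362:45,18,16; -361:48,15,14; -360:50,11,10; -359:53,9,8; -358:54,10,8; -357:53,9,6; -356:52,9,4
scene 0.57 -372:69,46,19; -371:69,46,19; -370:68,46,19; -369:65,44,22; -368:62,42,26; -367:59,38,28; -366:57,33,31; -365:67,31,34; -364:81,29,37; -363:95,27,34; -362:108,24,27; -361:118,22,21; -360:116,20,16; -359:112,19,10; -358:94,14,6; -357:77,10,4; -356:67,8,3
medium scene 824 [ 563.3 -293.1  -91.2] 7.8
medium top 543 [ 562.  -295.3  -91.6] 1.2
large scene 484 [ 559.5 -289.8  -91.8] 14.3
large top 224 [ 557.8 -291.3  -91.3] 14.8
```

The red tray is now home: its centre is 3.3–4 mm behind the blue tray's, against a nominal 3.5. Now for the yellow tray.

```bash
python3 -m handwheel '[[0.4,-2,6,0,0],[0.4,-4,12,0,0],[0.4,-5,18,0,0],[0.4,-5,24,0,0],[0.4,-5,30,0,0],[0.4,-5,36,0,0],[0.4,-5,36,0,0],[0.4,-5,36,0,0]]'; python3 -c "
from h import *
where('small',[.437,.305],-62);s=get_state();print(s['tcp_pos'],s['eef_rot'])"
```

```text
time_s: 36.88
tcp_pos: [0.4452, 0.2859, 0.1202]
eef_rot: [179.9, -0.0, -62.9]
contact_force: [-1.2, -0.4, 0.2]
gripper_width: 0.0527
gripper_force: 0.0
small scene 505 [438.3 307.3 -63.1] 2.2
small top 193 [435.7 303.1 -61.8] 25.4
[0.44521575 0.28531598 0.12068449] [ 1.79946995e+02 -2.57982843e-02 -6.28852698e+01]
```

```bash
python3 -m handwheel '[[0.4,-0.3,1.2,-5,0],[0.4,-0.3,1.2,-10,0],[0.4,-0.3,1.2,-11,0],[0.4,-0.3,1.2,-11,0],[0,-0.3,1.2,-11,0],[0,-0.3,1.2,-11,0],[0,-0.3,1.2,-11,0],[0,-0.3,1.2,-11,0]]' 30;  python3 -c "
from h import *
where('small',[.437,.305],-62);prof('small',[.437,.305],[.26,.28,.3,.32,.34])"
```

```text
time_s: 37.98
tcp_pos: [0.442, 0.2992, 0.0126]
eef_rot: [-179.9, 0.0, -62.7]
contact_force: [-4.4, -1.9, 7.5]
gripper_width: 0.0694
gripper_force: 27.5
small scene 454 [440.1 307.9 -63.5] 10.4
small top 184 [437.9 304.1 -64.2] 23.1
scene 0.26 x 0.405..0.490 z 0.006..0.044 med 0.026
scene 0.28 x 0.395..0.507 z -0.000..0.066 med 0.013
scene 0.3 x 0.386..0.504 z -0.001..0.041 med 0.003
scene 0.32 x 0.373..0.492 z -0.001..0.046 med 0.004
scene 0.34 x 0.370..0.482 z 0.000..0.042 med 0.003
top 0.26 x 0.417..0.493 z -0.001..0.043 med 0.005
top 0.28 x 0.438..0.504 z -0.003..0.042 med 0.002
top 0.3 x 0.428..0.499 z -0.003..0.041 med 0.003
top 0.32 x 0.415..0.438 z -0.002..0.008 med 0.002
top 0.34 x 0.374..0.427 z -0.002..0.030 med 0.003
```

```bash
F='time|force|tcp|width'; python3 -m handwheel '[[0,0.3,-3.5,0,-7],[0,0.6,-7,0,-14],[0,1,-10.5,0,-21],[0,1.3,-14,0,-29],[0,1.3,-18,0,-29],[0,1.3,-22,0,-29],[0,1.3,-26,0,-29],[0,1.3,-30,0,-29]]'|grep -E $F; python3 -m handwheel '[[0,0,-4,0,0],[0,0,-7.5,0,0],[0,3.5,-8.2,0,0],[0,7,-8.8,0,0],[0,11,-9.5,0,0],[0,11,-11,0,0],[0,11,-11,0,0]]'; python3 -c "
from h import *
where('small',[.565,-.1],-91);prof('small',[.565,-.1],np.arange(-.16,-.03,.02));where('medium',[.561,-.294])"
```

```text
time_s: 39.17
tcp_pos: [0.4582, -0.0003, 0.0133]
contact_force: [0.8, 6.2, 6.3]
gripper_width: 0.0703
gripper_force: 27.6
time_s: 40.05
tcp_pos: [0.5683, -0.1116, 0.0131]
eef_rot: [-179.6, 0.0, -91.8]
contact_force: [4.6, -2.9, 3.5]
gripper_width: 0.069
gripper_force: 30.0
small scene 464 [ 567.6 -100.5  -92.6] 7.1
small top 116 [ 558.7 -103.4 -100.9] 64.5
scene -0.16 x 0.525..0.613 z -0.001..0.053 med 0.037
scene -0.14 x 0.513..0.619 z 0.004..0.052 med 0.015
scene -0.12 x 0.613..0.621 z 0.005..0.046 med 0.026
scene -0.1 x 0.614..0.620 z 0.005..0.044 med 0.025
scene -0.08 x 0.614..0.621 z 0.003..0.042 med 0.025
scene -0.06 x 0.515..0.622 z 0.004..0.053 med 0.029
scene -0.04 x 0.516..0.620 z 0.000..0.054 med 0.011
top -0.16 x 0.524..0.569 z 0.008..0.055 med 0.027
top -0.14 x 0.552..0.563 z 0.004..0.011 med 0.007
top -0.12 x 0.552..0.565 z 0.005..0.013 med 0.009
top -0.1 x 0.552..0.569 z 0.005..0.012 med 0.009
top -0.08 x 0.529..0.601 z 0.000..0.013 med 0.007
top -0.06 x 0.513..0.599 z 0.001..0.054 med 0.009
top -0.04 x 0.514..0.596 z 0.001..0.056 med 0.010
medium scene 833 [ 563.3 -292.8  -91.1] 8.8
medium top 545 [ 562.  -294.9  -92. ] 1.2
```

The yellow tray is rolled up a few mm on its −x side in the inside grip. I'll release it to settle, then regrip lower and softer.

```bash
F='time|force|tcp|width'; python3 -m handwheel '[[0.3,0,0,0,0],[0.3,0,0,0,0],[0.3,0,0,-0.4,0],[0.25,0,0,-0.5,0],[0.25,0,0,-0.5,0]]' 10|grep -E $F; python3 -c "
from h import *
where('small',[.565,-.1],-91);prof('small',[.565,-.1],[-.16,-.14,-.1,-.06,-.04])"; python3 -m handwheel '[[0,0,0,0,0],[0,0,0,0,0],[0,0,0,0,0]]' 10|grep -E $F; python3 -c "
from h import *
prof('small',[.565,-.1],[-.16,-.14,-.1,-.06,-.04])"
```

```text
time_s: 40.98
tcp_pos: [0.5626, -0.1109, 0.0057]
contact_force: [-4.2, 0.4, 1.5]
gripper_width: 0.0654
gripper_force: 1.8
small scene 437 [564.6 -99.6 -91.9] 6.2
scene -0.16 x 0.522..0.612 z -0.002..0.043 med 0.031
scene -0.14 x 0.512..0.617 z -0.002..0.041 med 0.007
scene -0.1 x 0.614..0.619 z 0.002..0.036 med 0.020
scene -0.06 x 0.515..0.620 z 0.001..0.043 med 0.026
scene -0.04 x 0.514..0.619 z -0.003..0.040 med 0.003
top -0.16 x 0.521..0.567 z 0.001..0.045 med 0.021
top -0.14 x 0.550..0.561 z -0.001..0.006 med 0.003
top -0.1 x 0.551..0.565 z 0.000..0.005 med 0.002
top -0.06 x 0.514..0.596 z -0.003..0.041 med 0.002
top -0.04 x 0.515..0.593 z -0.004..0.038 med 0.001
time_s: 41.55
tcp_pos: [0.565, -0.1111, 0.006]
contact_force: [0.6, -0.6, -3.6]
gripper_width: 0.0665
gripper_force: 10.0
scene -0.16 x 0.523..0.613 z -0.001..0.044 med 0.031
scene -0.14 x 0.514..0.619 z -0.002..0.040 med 0.009
scene -0.1 x 0.616..0.620 z 0.001..0.040 med 0.021
scene -0.06 x 0.516..0.621 z 0.004..0.044 med 0.024
scene -0.04 x 0.516..0.620 z -0.002..0.041 med 0.002
top -0.16 x 0.522..0.568 z 0.001..0.045 med 0.019
top -0.14 x 0.550..0.562 z -0.006..0.006 med 0.001
top -0.1 x 0.552..0.564 z -0.002..0.007 med 0.003
top -0.06 x 0.515..0.597 z -0.003..0.040 med 0.001
top -0.04 x 0.515..0.595 z -0.005..0.044 med 0.002
```

```bash
F='time|force|tcp|width'; python3 -m handwheel '[[0,0,-1,0,0],[0,0,-2,0,0],[0,0,-3,0,0],[0,-0.1,-4,0,0],[0,-0.1,-5,0,0],[0,-0.1,-6,0,0],[0,-0.1,-7,0,0.0],[0,-0.1,-8,0.1,0]]'|grep -E $F; python3 -m handwheel '[[0,0,-1,0.1,0],[0,0,-2,0.2,0],[0,0,-2,0.2,0]]'|grep -E $F; python3 -c "
from h import *
where('small',[.565,-.2],-91);prof('small',[.565,-.2],np.arange(-.26,-.13,.02));where('medium',[.561,-.294])"
```

```text
time_s: 42.65
tcp_pos: [0.5648, -0.1909, 0.0079]
contact_force: [-1.1, 2.1, 0.9]
gripper_width: 0.0668
gripper_force: 10.0
time_s: 43.02
tcp_pos: [0.5648, -0.2117, 0.0099]
contact_force: [1.4, 1.9, 2.4]
gripper_width: 0.0665
gripper_force: 10.0
small scene 1112 [ 572.6 -198.6  -89.3] 187.5
small top 415 [556.  -91.2 -78.7] 90.0
scene -0.26 x 0.506..0.603 z 0.003..0.042 med 0.004
scene -0.24 x 0.506..0.622 z 0.020..0.046 med 0.041
scene -0.22 x 0.616..0.630 z 0.012..0.046 med 0.036
scene -0.2 x 0.616..0.620 z 0.009..0.043 med 0.026
scene -0.18 x 0.616..0.620 z 0.013..0.045 med 0.029
scene -0.16 x 0.516..0.621 z 0.012..0.058 med 0.019
scene -0.14 x 0.516..0.622 z 0.016..0.062 med 0.021
top -0.24 x 0.549..0.563 z 0.002..0.010 med 0.006
top -0.22 x 0.550..0.566 z 0.003..0.010 med 0.007
top -0.2 x 0.553..0.612 z 0.008..0.015 med 0.010
top -0.18 x 0.515..0.612 z 0.008..0.041 med 0.014
top -0.16 x 0.515..0.612 z 0.012..0.054 med 0.017
top -0.14 x 0.515..0.612 z 0.014..0.058 med 0.020
medium scene 722 [ 563.4 -293.7  -91.5] 9.2
medium top 297 [ 562.3 -296.4  -92.9] 31.6
```

The yellow tray is nose-down in the grip. I'll release it to settle and regrip nearer its front end, as worked for the red one.

```bash
F='time|force|tcp|width'; python3 -m handwheel '[[0.3,0,0,0,0],[0.3,0,0,0.2,0],[0.3,0,0.5,0.2,0],[0.3,0.1,2,0,0],[0.3,0.1,4,-0.1,0],[0.3,0.1,4,-0.1,0]]' 15|grep -E $F; python3 -c "
from h import *
prof('small',[.565,-.2],np.arange(-.26,-.13,.02))"; python3 -m handwheel '[[0,0,0,0,0],[0,0,0,0,0],[0,0,0,0,0],[0,0,-0.5,0,0],[0,0,-1,0,0],[0,0,-1.5,0,0],[0,0,-2,0,0]]' 15|grep -E $F; python3 -c "
from h import *
prof('small',[.565,-.22],np.arange(-.28,-.15,.02))"
```

```text
time_s: 44.08
tcp_pos: [0.5647, -0.1691, 0.008]
contact_force: [-0.4, -0.6, -0.3]
gripper_width: 0.0611
gripper_force: 0.0
scene -0.24 x 0.511..0.614 z 0.005..0.047 med 0.014
scene -0.22 x 0.493..0.629 z 0.002..0.045 med 0.007
scene -0.2 x 0.512..0.617 z 0.001..0.042 med 0.022
scene -0.18 x 0.613..0.618 z 0.002..0.039 med 0.020
scene -0.16 x 0.615..0.619 z 0.003..0.041 med 0.022
scene -0.14 x 0.615..0.619 z 0.003..0.040 med 0.022
top -0.26 x 0.561..0.581 z 0.001..0.007 med 0.004
top -0.24 x 0.514..0.575 z 0.003..0.047 med 0.008
top -0.22 x 0.510..0.564 z 0.002..0.046 med 0.007
top -0.2 x 0.553..0.563 z -0.001..0.008 med 0.004
top -0.18 x 0.554..0.568 z -0.000..0.007 med 0.003
top -0.14 x 0.513..0.607 z -0.002..0.021 med 0.002
time_s: 45.05
tcp_pos: [0.5656, -0.1913, 0.0086]
contact_force: [0.1, 6.0, 6.4]
gripper_width: 0.0669
gripper_force: 15.0
scene -0.28 x 0.629..0.653 z 0.005..0.030 med 0.026
scene -0.26 x 0.506..0.614 z 0.003..0.049 med 0.013
scene -0.24 x 0.511..0.618 z 0.003..0.047 med 0.007
scene -0.22 x 0.498..0.630 z 0.006..0.045 med 0.033
scene -0.2 x 0.616..0.619 z 0.004..0.043 med 0.024
scene -0.18 x 0.616..0.621 z 0.003..0.043 med 0.023
scene -0.16 x 0.618..0.622 z 0.004..0.042 med 0.024
top -0.26 x 0.516..0.570 z 0.003..0.047 med 0.009
top -0.22 x 0.550..0.563 z 0.000..0.010 med 0.004
top -0.2 x 0.550..0.567 z -0.000..0.009 med 0.004
top -0.16 x 0.516..0.611 z -0.002..0.034 med 0.002
```

```bash
F='time|force|tcp|width'; python3 -m handwheel '[[0,0,-0.8,0,0],[0,-0.1,-1.6,0,0],[0,-0.1,-2.4,0,0],[0,-0.1,-3.2,0,0],[0,-0.1,-4,0,0],[0,-0.2,-4.8,0,0]]'|grep -E $F; python3 -c "
from h import *
where('small',[.563,-.25],-91);prof('small',[.565,-.25],np.arange(-.32,-.19,.02))"; python3 -m handwheel '[[0,0,-0.8,0,0],[0,-0.1,-1.6,0,0],[0,-0.1,-2.4,0,0]]'|grep -E $F; python3 -c "
from h import *
where('small',[.563,-.27],-91);prof('small',[.565,-.27],np.arange(-.36,-.19,.02))
p,d=imaging.capture('scene'); cv2.imwrite('pics/s7.png',cv2.resize(p[180:320,100:290,::-1],None,fx=4,fy=4))"
```

```text
time_s: 45.9
tcp_pos: [0.5648, -0.2388, 0.0097]
contact_force: [1.1, 9.8, 11.7]
gripper_width: 0.0667
gripper_force: 15.0
small scene 1337 [ 584.5 -309.6  -77.8] 150.6
small top 292 [ 562.7 -321.2 -100.5] 87.7
scene -0.32 x 0.504..0.652 z 0.001..0.029 med 0.025
scene -0.3 x 0.508..0.652 z 0.002..0.045 med 0.012
scene -0.28 x 0.505..0.653 z 0.004..0.047 med 0.027
scene -0.26 x 0.615..0.694 z 0.019..0.047 med 0.041
scene -0.22 x 0.616..0.631 z 0.010..0.046 med 0.038
scene -0.2 x 0.516..0.621 z 0.004..0.047 med 0.025
top -0.32 x 0.528..0.559 z 0.007..0.047 med 0.044
top -0.3 x 0.511..0.560 z 0.004..0.047 med 0.008
top -0.28 x 0.549..0.560 z 0.000..0.008 med 0.005
top -0.26 x 0.548..0.565 z 0.003..0.011 med 0.005
top -0.24 x 0.555..0.586 z 0.002..0.009 med 0.005
top -0.22 x 0.527..0.616 z 0.000..0.017 med 0.006
top -0.2 x 0.515..0.617 z 0.001..0.043 med 0.006
time_s: 46.48
tcp_pos: [0.5635, -0.2627, 0.0097]
contact_force: [0.4, 11.3, 13.6]
gripper_width: 0.0669
gripper_force: 15.0
small scene 1486 [ 586.5 -316.2  -90.8] 142.2
small top 331 [ 572.2 -319.6 -159.3] 129.9
scene -0.36 x 0.514..0.651 z 0.006..0.049 med 0.027
scene -0.34 x 0.502..0.651 z 0.001..0.047 med 0.027
scene -0.32 x 0.505..0.651 z 0.003..0.046 med 0.014
scene -0.3 x 0.503..0.653 z 0.004..0.047 med 0.027
scene -0.28 x 0.614..0.694 z 0.007..0.043 med 0.027
scene -0.22 x 0.493..0.619 z 0.002..0.046 med 0.007
top -0.34 x 0.521..0.560 z 0.005..0.047 med 0.029
top -0.3 x 0.548..0.564 z 0.001..0.010 med 0.005
top -0.28 x 0.548..0.565 z 0.002..0.009 med 0.005
top -0.24 x 0.513..0.615 z 0.001..0.043 med 0.006
top -0.22 x 0.514..0.617 z 0.000..0.043 med 0.006
```

View pics/s7.png

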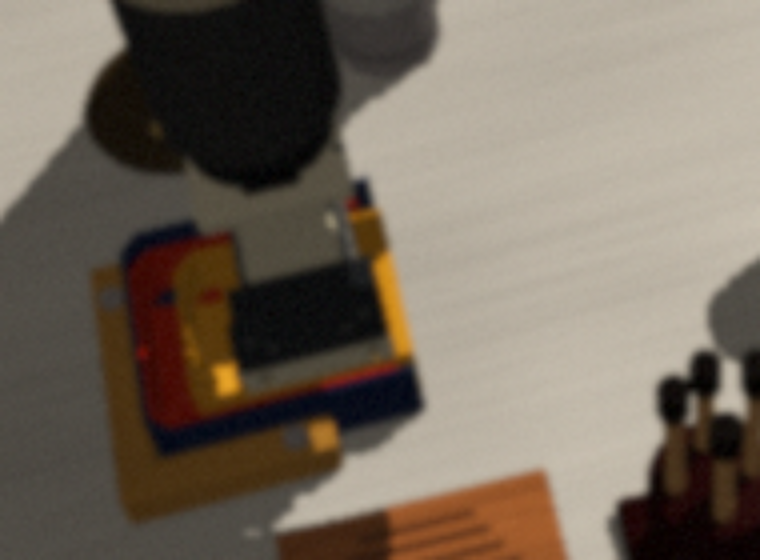

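The yellow tray is flat and nearly in: its back is at crop x≈180 and the red back at x≈130, so about 20 mm remain.

```bash
F='force|tcp'; python3 -m handwheel '[[0,0,-0.5,0,0],[0,0,-1,0,0]]' 20|grep -E $F; python3 -m handwheel '[[0,0,-0.4,0,0]]'|grep -E $F; python3 -m handwheel '[[0,0,-0.4,0,0]]'|grep -E $F; python3 -c "
from h import *
line([.545,.575],-.245,-.205,.005)
line([.54],-.372,-.335,.045)"
```

```text
tcp_pos: [0.5634, -0.2726, 0.0097]
contact_force: [1.1, 11.8, 13.6]
gripper_force: 20.0
tcp_pos: [0.5634, -0.2766, 0.0097]
contact_force: [-0.1, 11.5, 13.9]
gripper_force: 20.0
tcp_pos: [0.5634, -0.2806, 0.0097]
contact_force: [0.3, 10.4, 13.3]
gripper_force: 20.0
scene 0.545 -245:100,66,19; -244:126,82,20; -243:150,98,20; -242:170,112,22; -241:188,125,24; -240:197,132,26; -239:202,137,27; -238:206,141,27; -237:208,141,27; -236:209,142,26; -235:210,141,28; -234:210,140,29; -233:209,136,29; -232:205,126,27; -231:201,117,26; -230:195,101,24; -229:188,84,23; -228:178,69,24; -227:162,54,27; -226:145,38,31; -225:124,35,39; -224:102,33,47; -223:79,31,53; -222:56,30,57; -221:35,29,60; -220:35,35,64; -219:36,41,68; -218:49,55,76; -217:69,73,87; -216:92,92,99; -215:115,112,113; -214:137,132,128; -213:152,146,139; -212:164,157,147; -211:173,166,153; -210:175,168,154; -209:177,170,155; -208:177,170,154; -207:176,169,154; -206:176,169,154; -205:177,169,155
scene 0.575 -245:139,97,39; -244:159,110,36; -243:179,122,35; -242:193,131,32; -241:201,137,30; -240:207,141,29; -239:208,142,28; -238:210,14
[... 404 characters left out ...]
163,151; -212:176,168,155; -211:181,173,159; -210:181,173,159; -209:181,172,158; -208:180,172,158; -207:180,172,158; -206:180,172,157; -205:181,172,157
scene 0.54 -372:72,48,17; -371:71,48,16; -370:71,47,18; -369:71,46,22; -368:67,44,22; -367:61,40,20; -366:55,36,20; -365:49,31,20; -364:45,25,21; -363:47,21,19; -362:51,18,19; -361:54,16,14; -360:56,12,7; -359:58,12,5; -358:59,15,5; -357:60,19,5; -356:64,27,6; -355:69,35,9; -354:72,41,12; -353:76,46,15; -352:76,47,14; -351:75,47,12; -350:72,46,9; -349:69,44,7; -348:67,43,6; -347:69,43,7; -346:71,42,7; -345:71,42,7; -344:71,43,6; -343:71,42,7; -342:70,40,8; -341:69,37,8; -340:68,36,10; -339:67,35,13; -338:66,31,13; -337:66,28,13; -336:68,25,12
```

```bash
F='force|tcp|time'; python3 -m handwheel '[[0,0,-0.3,0,0]]'|grep -E $F; python3 -m handwheel '[[0,0,-0.2,0,0]]' |grep -E $F; python3 -m handwheel '[[0,0,-0.2,0,0]]'|grep -E $F
```

```text
time_s: 47.45
tcp_pos: [0.5633, -0.2836, 0.0097]
contact_force: [0.2, 11.2, 13.9]
gripper_force: 20.0
time_s: 47.58
tcp_pos: [0.5633, -0.2846, 0.0097]
contact_force: [-0.3, 23.9, 19.2]
gripper_force: 20.0
time_s: 47.7
tcp_pos: [0.563, -0.2853, 0.0095]
contact_force: [0.2, 25.3, 17.5]
gripper_force: 20.0
```

```bash
python3 -m handwheel '[[0.3,0,0.05,0,0],[0.3,0,0.05,0,0],[0.3,0,0.05,0,0],[0.3,0,0.05,3,0],[0.3,0,0.05,8,0],[0.4,0,6,11,0],[0.4,-3,12,11,0],[0.4,-7,18,11,0]]' 20|grep -E 'tcp|time'; python3 -m handwheel '[[0.4,-3,6,0,0],[0.4,-3,10,0,0]]'|grep -E 'tcp|time'; python3 -c "
from h import *
line([.545,.575],-.245,-.210,.005)
COL['small']=lambda v:(v[0]>v[1]*1.1)&(v[0]>v[2]*1.8)&(v[0]<1.9*v[1])
for q in DIM: where(q,[.561,-.293])
p,d=imaging.capture('scene'); cv2.imwrite('pics/s8.png',cv2.resize(p[170:350,90:330,::-1],None,fx=3.2,fy=3.2))"
```

```text
time_s: 48.7
tcp_pos: [0.5005, -0.122, 0.1178]
time_s: 48.95
tcp_pos: [0.469, -0.0222, 0.118]
scene 0.545 -245:79,51,10; -244:79,51,11; -243:79,52,11; -242:80,52,11; -241:80,51,10; -240:80,51,10; -239:80,51,9; -238:79,50,9; -237:77,47,7; -236:75,43,5; -235:74,38,6; -234:73,33,8; -233:72,28,9; -232:69,22,8; -231:67,16,8; -230:65,14,7; -229:64,14,7; -228:62,12,7; -227:57,10,9; -226:52,7,10; -225:43,9,13; -224:35,12,17; -223:27,12,19; -222:19,13,20; -221:12,13,22; -220:12,14,23; -219:12,15,25; -218:18,20,28; -217:26,27,33; -216:34,34,37; -215:44,42,43; -214:53,51,49; -213:59,56,53; -212:62,60,56; -211:65,63,59
scene 0.575 -245:79,50,7; -244:79,50,5; -243:79,50,3; -242:80,52,6; -241:82,53,11; -240:82,53,13; -239:80,51,11; -238:79,48,10; -237:77,43,8; -236:74,38,6; -235:72,32,5; -234:71,27,7; -233:69,21,8; -232:68,18,8; -231:67,14,7; -230:64,10,5; -229:61,9,3; -228:57,8,3; -227:51,9,9; -226:45,11,16; -225:35,10,18; -224:25,8,19; -223:16,8,20; -222:12,9,21; -221:8,10,22; -220:13,15,25; -219:20,21,29; -218:27,28,34; -217:35,35,38; -216:43,42,42; -215:51,50,47; -214:58,57,52; -213:63,61,56; -212:66,64,58; -211:69,66,60
large scene 518 [ 559.6 -289.7  -91.4] 13.0
large top 224 [ 557.8 -290.9  -91.2] 15.7
medium scene 468 [ 562.5 -294.1  -91.4] 11.7
medium top 414 [ 562.1 -295.5  -91.8] 1.7
small scene 1715 [ 577.7 -316.   -81.9] 110.9
small top 1086 [ 575.9 -318.4  -83.7] 119.7
```

View pics/s8.png

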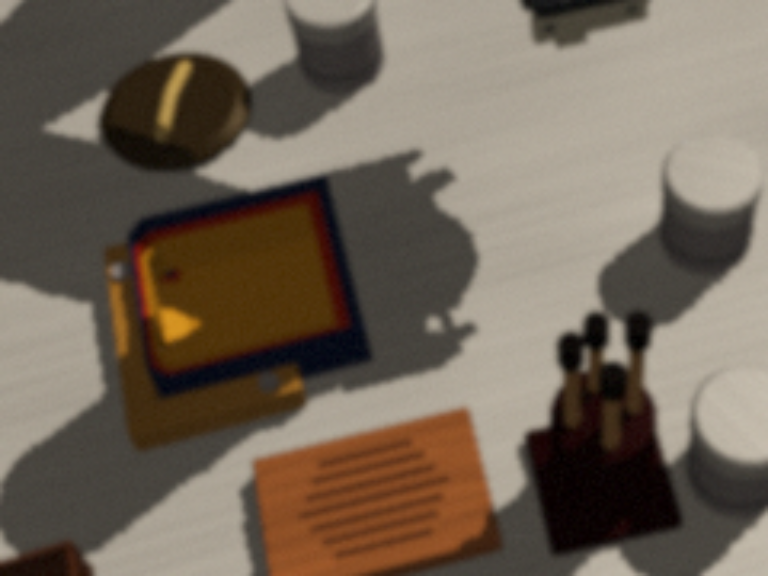

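The picture shows a square nest: yellow within red within blue, with the back walls together at crop x≈130–155. I'll do a final numeric check of the yellow tray and the bystanders before handing in.

```bash
python3 - <<'E'
from h import *
for n in("scene","top"):
    p,d=imaging.capture(n); W=world(n,d)
    m=(d>0)&(W[...,0]>.503)&(W[...,0]<.62)&(W[...,1]>-.362)&(W[...,1]<-.22)&(W[...,2]>.02)&(W[...,2]<.055)
    v=p.astype(float).transpose(2,0,1); m&=(v[0]>v[1]*1.1)&(v[0]<1.85*v[1])&(v[0]>1.8*v[2])
    print(n,m.sum(),*fit("small",W[m],yaws=(-91,),c0=np.array([.561,-.297])))
d0=np.load("top0.npz"); p,d=imaging.capture("top"); 
for q in("canister_a","brush_stand","print_block","baren"):
    print(q,[np.round(o["pixel"],1).tolist() for o in finder.cut_out("top",q) if o["p"]>.5])
print(get_state()["time_s"])
E
```

```text
scene 621 [ 563.25422217 -295.86491155  -91.82312301] 2.093382368866706
top 411 [ 560.99396917 -298.42902783  -91.74429733] 1.2298125265153204
canister_a [[328.5, 270.3], [253.1, 93.9]]
brush_stand [[291.6, 104.1]]
print_block [[345.5, 119.3]]
baren [[384.1, 267.1]]
49.7
```

```bash
python3 -c "
from plant import r
print(r.close_job())"
```

```text
the job is handed in; nothing more can be done
None
```

I handed the job in at about 50 s with all three trays nested square and fully home to within about 1 mm by camera, and nothing else visibly moved; on the way, though, both inner trays briefly tipped or rose by up to 18 mm and dropped back flat, against "do not lift or tip".

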